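# Fetch the full bottle from behind the jug

## Robot

A 6-joint arm with a two-finger parallel gripper is mounted at the origin on a cart in front of the work surface, level with it; the furniture and walls round the work are solid. World frame = base frame: x ahead of the robot, y to its left, z up, the work surface at z = 0. Lengths are in m, angles in rad, forces in N, time in s.
With the tool pointing down it reaches from about 0.35 to 0.85 m from the base axis. Payload 8.1 kg.
Tool frame: the origin (TCP) lies midway between the tips of the shut fingers; the grasp point (between the pads) lies 19 mm behind it; z points along the fingers, y is the direction in which the jaws open and shut (so a half turn about z gives the same grasp; the last joint's range is limited). The gripper opens to 93 mm and grips with 3 to 60 N. Pads are 15 mm wide; open, the fingers measure 128 mm over their backs; the gripper's body (75 mm by 188 mm) begins 65 mm behind the grasp point.
Start: joints at [1.231, 0.13, 1.488, -0, 1.523, -0.085], TCP at [0.151, 0.581, 0.219] pointing down, gripper open.
Joint ranges: [-2.96, 2.96], [-0.89, 2.26], [0.02, 2.5], [-1.34, 4.48], [0, 2.73], [-2.66, 2.66]. Speed limits (rad/s): [2.39, 2.39, 2.79, 3.14, 3.14, 3.14].

## Interface

Orientations are given as a rotation vector (axis times angle).
In Python, from plant import monitor, eyes, ticket gives the robot as it stands.
- The arm moves only by the tool send_rows, never from a script. Its argument "motion" is a list of rows, each a list of 2 entries, a list of its own where there are three numbers: the shift along the tool's x, y, z in m, then the turn about the tool's z in degrees. In form: [[[dx, dy, dz], twist], ...]. A call has 1 to 12 rows; each row is the pose to reach, as a shift and turn from the pose commanded when the call began, along the tool's axes at that moment; what a row does not reach only later rows make up. A row lasts 1/8 s, in which the tool goes at most 62.5 mm and 10.7 degrees, less where a joint would pass 70% of its speed; a pose out of reach is approached as far as the arm can. A call with a gripper value outside its range is refused whole. "jaw" is the finger opening in m, from 0 to 0.093, set as the call begins (left out, the last holds). The fingers move at their own pace and stop on an object; "squeeze" is the grip in N (left out, the last holds). Time passes only in rows, so rows that repeat a pose let the fingers close. It gives the time, the measured TCP pose, the force and the opening at its end, in the units of the state.
- monitor.read_state(): the state, without advancing time (a new reading comes with each control period).
- eyes.read_camera(name): name is "side" or "top"; returns the picture (384x512x3 uint8, red, green, blue); there is no depth.
- eyes.camera_model(name): a dict with "mtx" (3x3 intrinsics, pixels), "k1" (the pictures are not rectified: a ray, as slopes to the right and down, at radius r is drawn at 1 + k1 r^2 times it, then the intrinsics apply), "cam_to_world" (4x4, takes a point from camera to world coordinates). Camera axes: x right, y down, z forward; pixel columns grow to the right and rows downward; lengths in m; the calibration is good to about 2 mm. A picture is of the moment at which its call begins. camera_model takes no time and is no camera call.
- ticket.close_job(): hands the job in, once; it reports no verdict.
The state is a dict: "t": time; "q": joint angles; "dq": joint speeds; "joint_torque": joint torques, N m; "tool_pos": TCP position; "orientation": TCP orientation; "force": force on the tool from outside, world axes, zero at the start; "wrist_torque": the same for the moment, N m; "opening": finger opening in m.
Only numpy, scipy, OpenCV 4.12 (cv2) and the standard library are available. Lean on these libraries where they do the work, as an engineer would, in place of code of your own. Each camera call takes 0.05 s, during which the arm holds its last target.

## Task

One of the two look-alike red bottles at the back of the stowage rack, under its roof, is full and the other is empty; only their weight tells which. Take the brown jug out of the rack and stand it aside on the bare counter, then find the full bottle and stand it upright in the steel tray; leave the empty one standing in the rack. Do not tip the jug or the bottles far over, and leave the mortar and the small white bottle where they are.

Things in the scene. Friction and masses are not known exactly. Their poses are not given: they have to be found in the camera images.
- rack: Fixed grey stowage rack, 192 mm deep (x) by 236 mm wide (y). Origin on the counter, x to its back, y to its left, z up; the open front faces roughly the robot. Floor top 8 mm above the counter, inner width 220 mm. Side panels 8 mm thick, 60 mm high in front, full height behind x = +44 mm; back board from x = +84 mm. The jug stands about x = -33, y = 0 mm.
- rack_roof (a point): Middle of the lower front edge of the rack's roof, 165 mm above the counter, at rack x = +47 mm. The roof is 10 mm thick and runs from here to the back; in front of it the rack is open above. The bottles stand side by side behind the jug at about rack x = +47, y = +-52 mm, half under the roof: reach them with the jug gone and the gripper leaning towards the rack's front.
- rack_rail (a point): Middle of the top of the fiddle rail across the rack's mouth, 20 mm above the counter (12 mm above the rack floor), at rack x = -94 mm; the rail is 8 mm thick. Things must be lifted over it.
- bottle_1: Dark red bottle with white cap, one of two that look alike: 48 mm diameter, 116 mm tall; body full width to about 75 mm up, then narrowing; round cap 26 mm wide, 98 to 116 mm above the base. Origin: centre of underside, z up. One of the two is full (0.25 to 0.35 kg), the other empty (0.06 to 0.08 kg); which one, and on which side it stands, only the weight tells.
- bottle_2: Dark red bottle with white cap, one of two that look alike: 48 mm diameter, 116 mm tall; body full width to about 75 mm up, then narrowing; round cap 26 mm wide, 98 to 116 mm above the base. Origin: centre of underside, z up. One of the two is full (0.25 to 0.35 kg), the other empty (0.06 to 0.08 kg); which one, and on which side it stands, only the weight tells.
- jug: Large brown bottle with a black cap, 94 mm diameter, 206 mm tall, 0.55 to 0.85 kg. Body too wide to grip: take it by the round cap, 45 mm in diameter, 188 to 206 mm above the base, with the shoulder directly below. The counter is free between rack and tray (about x = 460, y = 0 mm). Origin: centre of its underside, z up.
- tray: Square steel tray on the counter, fixed, 130 by 130 mm, floor 6 mm thick, rim 16 mm high and 4 mm thick. Origin: centre of its underside, z up.
- mortar: Bystander: white mortar, 69 mm diameter, 50 mm high. Origin: centre of its underside.
- c_bottle: Bystander: small white bottle, 38 mm diameter, 62 mm tall. Origin: centre of its underside.

How it is judged:
On the way, in this order (a step that is already met when the one before it is completed fails the run):
1. the jug stands released on the bare counter, both bottles still stand in the rack (height (world z) of jug between -0.004 and 0.004 m and angle between each of jug, bottle_1, bottle_2's own z axis and vertical below 0.1 rad and linear speed of jug below 0.02 m/s and contact force between jug and the fingers below 0.1 N and x of bottle_1 in the frame of rack between -0.07 and 0.075 m and y of bottle_1 in the frame of rack between -0.095 and 0.095 m and z of bottle_1 in the frame of rack between 0.004 and 0.013 m and x of bottle_2 in the frame of rack between -0.07 and 0.075 m and y of bottle_2 in the frame of rack between -0.095 and 0.095 m and z of bottle_2 in the frame of rack between 0.004 and 0.013 m), for 0.2 s.
2. one bottle has been lifted out of the rack, the other stands in it (((x of bottle_1 in the frame of rack below -0.03 m and height (world z) of bottle_1 above 0.03 m and x of bottle_2 in the frame of rack between -0.07 and 0.075 m and y of bottle_2 in the frame of rack between -0.095 and 0.095 m and z of bottle_2 in the frame of rack between 0.004 and 0.013 m and angle between bottle_2's own z axis and vertical below 0.1 rad) or (x of bottle_2 in the frame of rack below -0.03 m and height (world z) of bottle_2 above 0.03 m and x of bottle_1 in the frame of rack between -0.07 and 0.075 m and y of bottle_1 in the frame of rack between -0.095 and 0.095 m and z of bottle_1 in the frame of rack between 0.004 and 0.013 m and angle between bottle_1's own z axis and vertical below 0.1 rad))), for 0.1 s.
3. the full bottle stands upright in the tray (((x of bottle_1 in the frame of tray between -0.05 and 0.05 m and y of bottle_1 in the frame of tray between -0.05 and 0.05 m and z of bottle_1 in the frame of tray between 0.003 and 0.012 m and angle between each of bottle_1, bottle_2's own z axis and vertical below 0.1 rad and contact force between bottle_1 and tray above 1.6 N and linear speed of bottle_1 below 0.02 m/s and x of bottle_2 in the frame of rack between -0.07 and 0.075 m and y of bottle_2 in the frame of rack between -0.095 and 0.095 m and z of bottle_2 in the frame of rack between 0.004 and 0.013 m) or (x of bottle_2 in the frame of tray between -0.05 and 0.05 m and y of bottle_2 in the frame of tray between -0.05 and 0.05 m and z of bottle_2 in the frame of tray between 0.003 and 0.012 m and angle between each of bottle_2, bottle_1's own z axis and vertical below 0.1 rad and contact force between bottle_2 and tray above 1.6 N and linear speed of bottle_2 below 0.02 m/s and x of bottle_1 in the frame of rack between -0.07 and 0.075 m and y of bottle_1 in the frame of rack between -0.095 and 0.095 m and z of bottle_1 in the frame of rack between 0.004 and 0.013 m))), for 0.2 s.
At the end, for the whole second after the job is handed in: Full bottle (over 1.6 N on the tray) upright within 0.1 rad on the tray floor, within 50 mm of its centre along each side; empty bottle upright on the rack floor at rack x -70 to +75 mm; jug upright within 0.1 rad on the bare counter (its base within 4 mm of it); all released and at rest (((x of bottle_1 in the frame of tray between -0.05 and 0.05 m and y of bottle_1 in the frame of tray between -0.05 and 0.05 m and z of bottle_1 in the frame of tray between 0.003 and 0.012 m and angle between each of bottle_1, bottle_2's own z axis and vertical below 0.1 rad and contact force between bottle_1 and tray above 1.6 N and linear speed of bottle_1 below 0.02 m/s and x of bottle_2 in the frame of rack between -0.07 and 0.075 m and y of bottle_2 in the frame of rack between -0.095 and 0.095 m and z of bottle_2 in the frame of rack between 0.004 and 0.013 m) or (x of bottle_2 in the frame of tray between -0.05 and 0.05 m and y of bottle_2 in the frame of tray between -0.05 and 0.05 m and z of bottle_2 in the frame of tray between 0.003 and 0.012 m and angle between each of bottle_2, bottle_1's own z axis and vertical below 0.1 rad and contact force between bottle_2 and tray above 1.6 N and linear speed of bottle_2 below 0.02 m/s and x of bottle_1 in the frame of rack between -0.07 and 0.075 m and y of bottle_1 in the frame of rack between -0.095 and 0.095 m and z of bottle_1 in the frame of rack between 0.004 and 0.013 m)) and height (world z) of jug between -0.004 and 0.004 m and angle between jug's own z axis and vertical below 0.1 rad and linear speed of each of jug, bottle_1, bottle_2 below 0.02 m/s and contact force between jug and the fingers below 0.1 N); the robot touches nothing.
It fails at once if the mortar is shifted more than 30 mm (distance of mortar from where it was at the start of the episode above 0.03 m).
It fails at once if the small white bottle is shifted more than 30 mm (distance of c_bottle from where it was at the start of the episode above 0.03 m).
It fails at once if the jug or a red bottle is tipped more than 0.7 rad (40 degrees) (angle between any of jug, bottle_1, bottle_2's own z axis and vertical above 0.7 rad).
It also fails if it takes over 64 s, if anything falls off the work surface, if the arm or the gripper's body presses on something with over 40 N, if the wrist force passes 120 N, or if a joint passes its speed limit or range.

## Working session

There is one attempt and no reset: what is moved stays moved. The work goes in short steps, Python scripts to look and compute and a tool call to move; the robot and the scene stay as the last step left them, time stands still between calls to the robot, and variables do not carry over. Pictures are saved under pics/ and viewed, and the job is handed in when it is done.

Besides the shell and the picture viewer there is one more tool, called after "Call:" as a command line: name --argument value ..., lists and objects as JSON in quotes. send_rows: Moves the arm, as the interface text tells. Its arguments: {"type":"object","properties":{"motion":{"type":"array","items":{"type":"array"}},"jaw":{"type":"number"},"squeeze":{"type":"number"}},"required":["motion"]}

```bash
ls; mkdir -p pics; python3 - <<'E'
from plant import monitor, eyes
import cv2
print(monitor.read_state())
for n in("side","top"):
    im=eyes.read_camera(n); cv2.imwrite(f"pics/{n}0.png",im[:,:,::-1]); print(n,eyes.camera_model(n))
E
```

```text
pics
{'t': 0.0, 'q': array([ 1.23058548e+00,  1.31167933e-01,  1.48929658e+00, -3.18815704e-05,
        1.52302777e+00, -8.54212327e-02]), 'dq': array([ 8.72256468e-04,  1.31311115e-03, -2.76882207e-05,  2.32754458e-03,
        2.09053940e-03,  7.47771499e-04]), 'joint_torque': array([-1.25921179e-03, -5.59842932e+01, -4.91752660e+01,  7.68038048e-02,
        3.54190345e-02, -1.34828383e-04]), 'tool_pos': array([0.15102896, 0.58006836, 0.21757393]), 'orientation': array([-3.99091293e-01, -3.11576583e+00,  2.92683962e-03]), 'force': array([ 0.11570124, -0.41067843, -0.14445661]), 'wrist_torque': array([ 0.02274821, -0.02800359,  0.00715097]), 'opening': 0.09301822055851845}
side {'mtx': array([[370.60150278,   0.        , 263.810943  ],
       [  0.        , 370.60150278, 191.80721209],
       [  0.        ,   0.        ,   1.        ]]), 'k1': -0.09055858178964592, 'cam_to_world': array([[-0.94561352, -0.19980681,  0.25669497,  0.34224265],
       [-0.32525632,  0.56903426, -0.75525382,  0.87024253],
       [ 0.00483663, -0.79766989, -0.60307492,  0.79864328],
       [ 0.        ,  0.        ,  0.        ,  1.        ]])}
top {'mtx': array([[492.215889  ,   0.        , 253.27122948],
       [  0.        , 492.215889  , 195.86668979],
       [  0.        ,   0.        ,   1.        ]]), 'k1': 0.028565683021455, 'cam_to_world': array([[-0.05158783, -0.78088297,  0.62254356, -0.22496299],
       [-0.99853685,  0.03021227, -0.04484842,  0.0524055 ],
       [ 0.01621291, -0.62394631, -0.78129901,  1.15212334],
       [ 0.        ,  0.        ,  0.        ,  1.        ]])}
```

View pics/side0.png

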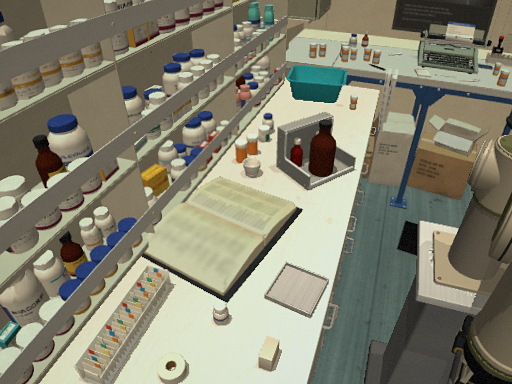

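View pics/top0.png

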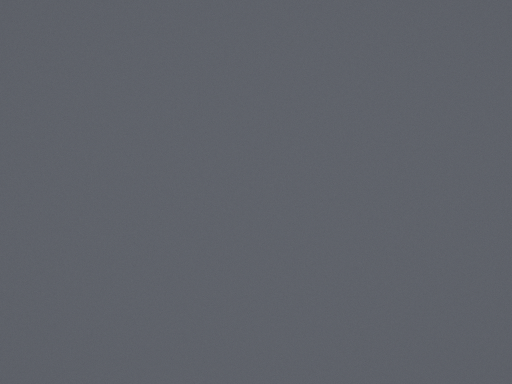

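The side view shows the rack at about (315,150), with the jug (322,148) and one red bottle (297,152) in it, the tray at (297,289), the mortar at (252,168) and the small white bottle at (221,312). The top view is plain grey, so it is blocked or dead. I'll measure from the side view and enlarge it.

```bash
cat > h.py <<'E'
import numpy as np, cv2
from plant import monitor, eyes
def cam(n):
    m=eyes.camera_model(n); return m['mtx'],m['k1'],m['cam_to_world']
def ray(n,uv):
    K,k1,T=cam(n); d=np.array([(uv[0]-K[0,2])/K[0,0],(uv[1]-K[1,2])/K[1,1]])
    s=d.copy()
    for _ in range(20): s=d/(1+k1*(s@s))
    v=T[:3,:3]@np.array([s[0],s[1],1]); return T[:3,3],v/np.linalg.norm(v)
def onz(n,uv,z):
    o,v=ray(n,uv); return o+v*(z-o[2])/v[2]
def proj(n,p):
    K,k1,T=cam(n); c=T[:3,:3].T@(np.asarray(p,float)-T[:3,3]); s=c[:2]/c[2]; s=s*(1+k1*(s@s))
    return K[:2,:2]@s+K[:2,2]
E
python3 - <<'E'
from h import *
im=cv2.imread("pics/side0.png")
c=im[105:200,235:365]; cv2.imwrite("pics/side0z.png",cv2.resize(c,None,fx=6,fy=6,interpolation=cv2.INTER_CUBIC))
c=im[250:345,195:340]; cv2.imwrite("pics/side0t.png",cv2.resize(c,None,fx=5.5,fy=5.5,interpolation=cv2.INTER_CUBIC))
im=eyes.read_camera("top"); print(im.reshape(-1,3).mean(0),im.std())
E
```

```text
[ 94.94221497  98.43533325 105.91459656] 4.751840798448491
```

View pics/side0z.png

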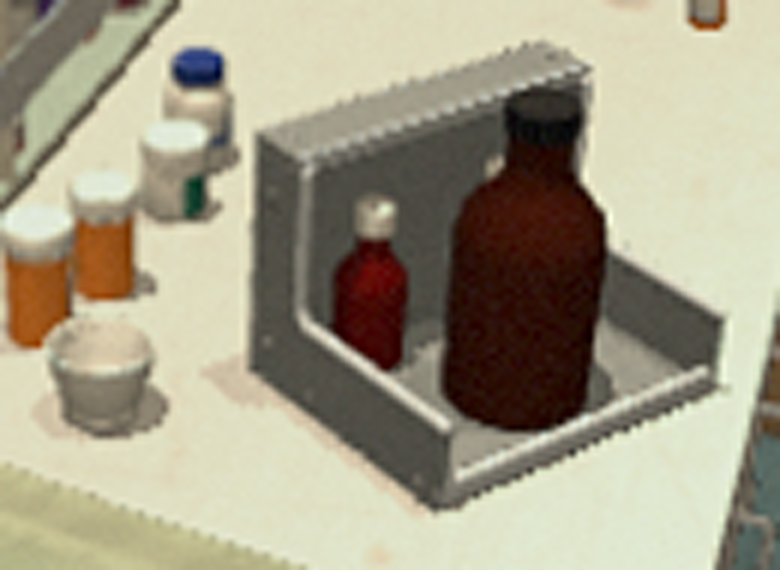

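View pics/side0t.png

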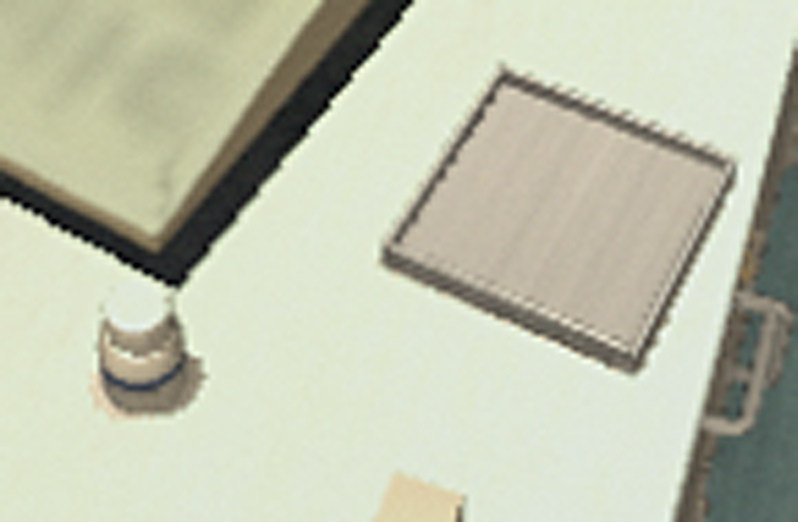

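```bash
cat > m.py <<'E'
from h import *
def Z(x,y): return np.array([235+(x+.5)/6-.5,105+(y+.5)/6-.5])
def Tz(x,y): return np.array([195+(x+.5)/5.5-.5,250+(y+.5)/5.5-.5])
f=lambda p:np.round(p,4)
pts={'FLbot':((440,508),0),'BLbot':((252,372),0),'FRbot':((720,388),0),'FLtop':((447,432),.06),'FRtop':((722,318),.06),'roofBL':((255,132),.175),'roofFL':((302,163),.175),'roofFR':((590,70),.175),'roofBR':((530,43),.175)}
P={k:onz("side",Z(*a),z) for k,(a,z) in pts.items()}
for k in P: print(k,f(P[k]))
print('width',np.linalg.norm(P['FLbot']-P['FRbot']),'depth',np.linalg.norm(P['FLbot']-P['BLbot']),'roofw',np.linalg.norm(P['roofFL']-P['roofFR']))
T=[onz("side",Tz(*a),.016) for a in((503,68),(735,165),(385,247),(637,358))]
for t in T: print('tray',f(t))
print('tray c',f(sum(T)/4))
print('jug top',f(onz("side",Z(544,98),.206)),'b cap top',f(onz("side",Z(376,203),.124)))
print('mortar',f(onz("side",Z(98,340),.05)),'cb',f(onz("side",Tz(140,300),.062)))
im=cv2.imread("pics/side0.png")
hsv=cv2.cvtColor(im,cv2.COLOR_BGR2HSV)
E
python3 m.py
```

```text
FLbot [ 0.5367 -0.1972  0.    ]
BLbot [ 0.6883 -0.302   0.    ]
FRbot [ 0.3942 -0.3864  0.    ]
FLtop [ 0.5357 -0.191   0.06  ]
FRtop [ 0.4001 -0.3735  0.06  ]
roofBL [ 0.6904 -0.3004  0.175 ]
roofFL [ 0.6522 -0.2715  0.175 ]
roofFR [ 0.5132 -0.4573  0.175 ]
roofBR [ 0.558 -0.484  0.175]
width 0.23690241727349456 depth 0.18422746830506181 roofw 0.23201434250793423
tray [0.5101 0.1785 0.016 ]
tray [0.385  0.2024 0.016 ]
tray [0.5308 0.3042 0.016 ]
tray [0.4046 0.3254 0.016 ]
tray c [0.4576 0.2526 0.016 ]
jug top [ 0.5238 -0.3433  0.206 ] b cap top [ 0.6191 -0.3296  0.124 ]
mortar [ 0.7687 -0.2315  0.05  ] cb [0.6101 0.3991 0.062 ]
```

```bash
cat >> m.py <<'E'
L={'FLbot':(-.098,.118),'BLbot':(.094,.118),'FRbot':(-.098,-.118),'FLtop':(-.098,.118),'FRtop':(-.098,-.118),'roofBL':(.094,.118),'roofFL':(.047,.118),'roofFR':(.047,-.118),'roofBR':(.094,-.118)}
A=np.array([L[k] for k in P]);B=np.array([P[k][:2] for k in P])
ca,cb=A.mean(0),B.mean(0);U,S,V=np.linalg.svd((A-ca).T@(B-cb));R=(U@V).T;t=cb-R@ca
print('yaw',np.degrees(np.arctan2(R[1,0],R[0,0])),'t',t);print(np.round((B-(A@R.T+t))*1e3,1))
for n,p in(('jug',(-.033,0)),('bL',(.047,.052)),('bR',(.047,-.052)),('roof',(.047,0))): print(n,R@np.array(p)+t)
for nm,m in(('cap',(hsv[...,2]<50)),('red',(hsv[...,2]>90)&(hsv[...,1]>180)&((hsv[...,0]<8)|(hsv[...,0]>172))),('white',(hsv[...,2]>150))):
    sub={'cap':(118,132,312,338),'red':(140,170,285,305),'white':(134,146,292,303)}[nm]
    a,b,c,d=sub; ys,xs=np.nonzero(m[a:b,c:d]); print(nm,len(ys),xs.mean()+c,ys.mean()+a,xs.min()+c,xs.max()+c,ys.min()+a,ys.max()+a)
E
python3 m.py|tail -20
python3 - <<'E'
from h import *
s=lambda p:np.round(proj("side",p),1)
print('pred jug cap mid',s([.5238,-.3433,.197]))
E
```

```text
tray c [0.4576 0.2526 0.016 ]
jug top [ 0.5238 -0.3433  0.206 ] b cap top [ 0.6191 -0.3296  0.124 ]
mortar [ 0.7687 -0.2315  0.05  ] cb [0.6101 0.3991 0.062 ]
yaw -35.663799828944235 t [ 0.54588097 -0.3409354 ]
[[ 1.7 -9.3]
 [-2.8 -2.1]
 [-3.3 -6.8]
 [ 0.7 -3.1]
 [ 2.6  6.2]
 [-0.6 -0.5]
 [-0.7  1. ]
 [-2.1  7. ]
 [ 4.5  7.6]]
jug [ 0.51907005 -0.32169547]
bL [ 0.61438367 -0.32609021]
bR [ 0.55374876 -0.41058522]
roof [ 0.58406622 -0.36833771]
cap 119 324.7226890756302 126.11764705882354 319 331 120 131
red 19 296.94736842105266 150.6315789473684 295 299 149 153
white 18 297.72222222222223 140.88888888888889 296 300 139 143
pred jug cap mid [325.  123.2]
```

```bash
cat > m2.py <<'E'
from h import *
im=cv2.imread("pics/side0.png"); hsv=cv2.cvtColor(im,cv2.COLOR_BGR2HSV)
b=im.astype(int)
print((b[116:135,314:338].max(2)))
print((b[116:135,314:338,2]-b[116:135,314:338,0]))
for z,uv in((.197,(324.9,124.5)),(.188,(324.9,125.5)),(.206,(325.2,121.9))): print(z,onz("side",uv,z))
E
python3 m2.py
```

```text
[[161 159 160 155 159 159 157 153 156 155 153 158 166 167 169 175 196 180
  114 163 227 225 223 224]
 [160 162 160 157 161 156 161 156 158 167 171 170 175 194 184 108 112 113
  152 207 226 225 222 221]
 [162 158 157 160 159 159 168 173 173 173 193 182 104 110 109 108 106 117
  199 193 228 224 225 224]
 [161 162 159 167 171 174 170 182 179  93  81  82  79 104  99  80  69  73
  127 155 229 224 223 223]
 [169 176 170 166 185 178  97  69  39  45  45  44  46  41  47  55  65  83
  130 154 230 224 224 223]
 [163 180 175 112 113  76  43  49  53  55  48  54  52  52  48  48  44  64
  130 156 229 224 223 223]
 [109 111 108 108 105  49  42  52  61  55  56  54  48  53  52  50  49  54
  129 184 227 224 224 224]
 [109 102 102 100  80  25  22  40  49  47  53  52  49  51  50  52  48  46
  111 205 228 225 223 224]
 [ 95  76  67  73  77  32  11  22  39  37  46  42  48  43  41  49  26  26
  105 198 227 224 223 224]
 [ 70  74  75  74  75  25  13  19  12  15  15  25  22  18  13   7  12  26
  114 204 227 224 223 223]
 [ 74  75  76  77  74  34  16  18  13  17  11  16  17  15  15  16  14  42
  143 233 226 22
[... 1677 characters left out ...]
 3  5  3  2  0 -2  2  9 22 37 36 32 33 31]
 [11  9  7  9 11 12 21 16 11 10  0 -5  5  2  6 -4  7 13 20 33 30 33 29 32]
 [11 11  9  8  9 20 23 35 28 20 22 22 17 15 17 25 20 17 21 34 32 32 31 31]
 [ 7 10 12 13 12 15 28 28 35 39 26 33 38 35 33 31 19 15 25 32 32 31 32 32]
 [10  8 18 22 27 18 33 25 32 30 34 37 37 35 35 31 17 15 30 33 32 31 32 32]
 [ 9 11 29 32 33 21 36 31 33 33 37 36 36 37 31 23 18 17 32 31 30 30 30 33]
 [ 9 15 29 36 30 42 34 41 24 38 31 36 29 35 33 31 19 14 32 31 31 29 32 31]
 [ 7 14 25 33 33 42 47 45 41 35 43 41 34 33 35 33 29 17 31 31 33 33 31 30]]
0.197 [ 0.52203435 -0.33288743  0.197     ]
0.188 [ 0.52315078 -0.34301579  0.188     ]
0.206 [ 0.52237132 -0.33547673  0.206     ]
```

```bash
cat > go.py <<'E'
import sys
from h import *
from scipy.spatial.transform import Rotation as Ro
def st():
    s=monitor.read_state(); R=Ro.from_rotvec(s['orientation']).as_matrix(); return s,R
def rel(target,jawdeg=None):
    s,R=st(); d=R.T@(np.array(target)-s['tool_pos'])
    print('t',round(s['t'],2),'pos',np.round(s['tool_pos'],4),'F',np.round(s['force'],2),'op',round(s['opening'],4),'tilt',round(np.degrees(np.arccos(-R[2,2])),2),'jaw',round(np.degrees(np.arctan2(R[1,1],R[0,1])),2),'q',np.round(s['q'],2))
    print('shift mm',np.round(d*1e3,1),'steps',np.linalg.norm(d)/.0625)
    if jawdeg is not None:
        c=np.degrees(np.arctan2(R[1,1],R[0,1])); w=-(jawdeg-c); w=(w+90)%180-90; print('twist',round(w,2))
if __name__=="__main__":
    a=[float(x) for x in sys.argv[1:]]; rel(a[:3],a[3] if len(a)>3 else None)
E
python3 go.py .40 -.1 .30 54.3
```

```text
t 0.15 pos [0.151  0.5802 0.2178] F [-0.38  0.27 -0.43] op 0.093 tilt 0.08 jaw 75.4 q [ 1.23  0.13  1.49  0.    1.52 -0.09]
shift mm [-412.3 -595.6  -81.4] steps 11.663986393130303
twist 21.1
```

Call:
send_rows --motion '[[[-20,-30,-4],1]]'

```text
t: 0.28
tool_pos: [0.1704, 0.5219, 0.2221]
orientation: [-0.422, -3.111, 0.008]
force: [1.5, -0.4, 0.5]
opening: 0.0929
```

I sent that row in mm instead of m. It was clipped to a single 62 mm step, so no harm was done. I'll carry on in metres.

```bash
python3 go.py .40 -.1 .30 54.3
```

```text
t 0.28 pos [0.1704 0.5219 0.2221] F [ 1.46 -0.42  0.48] op 0.0929 tilt 0.32 jaw 74.54 q [ 1.16 -0.    1.62  0.    1.53 -0.14]
shift mm [-386.9 -538.6  -75.4] steps 10.679753955394347
twist 20.24
```

Call:
send_rows --motion '[[[-0.035,-0.049,-0.007],2],[[-0.07,-0.098,-0.014],4],[[-0.105,-0.147,-0.021],6],[[-0.14,-0.196,-0.028],8],[[-0.175,-0.245,-0.035],10],[[-0.21,-0.294,-0.042],12],[[-0.245,-0.343,-0.049],14],[[-0.28,-0.392,-0.056],16],[[-0.315,-0.441,-0.063],18],[[-0.35,-0.49,-0.07],20],[[-0.387,-0.538,-0.075],20.2]]'

```text
t: 1.65
tool_pos: [0.3999, -0.1025, 0.301]
orientation: [0.967, 2.988, 0.0]
force: [0.2, 0.4, 0.5]
opening: 0.093
```

```bash
python3 go.py .522 -.333 .26 54.3; python3 - <<'E'
from h import *
cv2.imwrite("pics/top1.png",eyes.read_camera("top")[:,:,::-1])
E
```

```text
t 1.65 pos [ 0.3999 -0.1025  0.301 ] F [0.17 0.44 0.54] op 0.093 tilt 0.07 jaw 54.13 q [-0.38 -0.41  1.83  0.    1.72 -1.32]
shift mm [-234.  -115.2   41.2] steps 4.224318842168063
twist -0.17
```

View pics/top1.png

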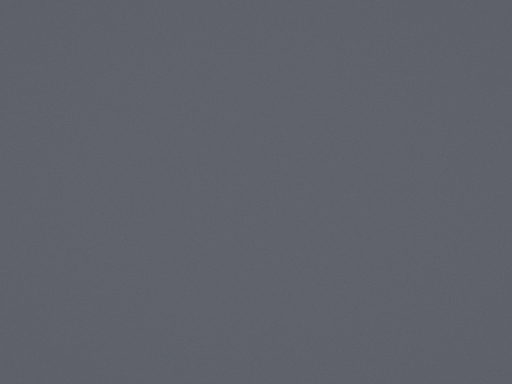

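The top camera is still uniform grey, so it's dead and I'll work from the side view alone. Next I go above the jug.

Call:
send_rows --motion '[[[-0.05,-0.025,0.005],0],[[-0.1,-0.05,0.01],0],[[-0.15,-0.075,0.018],0],[[-0.2,-0.1,0.022],0],[[-0.234,-0.115,0.026],0],[[-0.234,-0.115,0.026],0]]'

```text
t: 2.45
tool_pos: [0.5219, -0.332, 0.2719]
orientation: [-0.967, -2.985, -0.002]
force: [-0.0, 0.4, -0.1]
opening: 0.0928
```

```bash
python3 go.py .522 -.333 .188 54.3; python3 - <<'E'
from h import *
im=eyes.read_camera("side")[:,:,::-1]
c=im[75:195,235:365]; cv2.imwrite("pics/side1.png",cv2.resize(c,None,fx=5,fy=5,interpolation=cv2.INTER_CUBIC))
p=monitor.read_state()['tool_pos']
print((proj("side",p)-[235,75])*5)
E
```

```text
t 2.45 pos [ 0.5219 -0.332   0.2719] F [-0.03  0.41 -0.11] op 0.0928 tilt 0.21 jaw 54.09 q [-0.65  0.17  1.35 -0.    1.63 -1.59]
shift mm [-1.  -0.8 83.9] steps 1.3431134185181262
twist -0.21
[460.1122741  149.90140061]
```

View pics/side1.png

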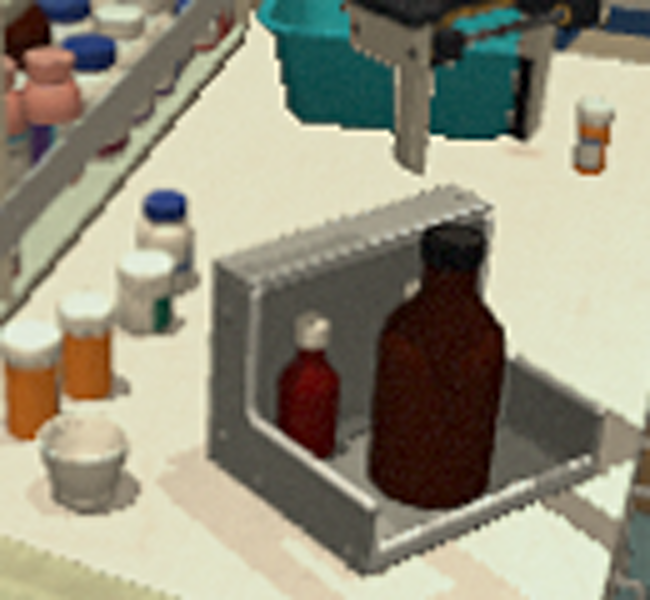

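```bash
python3 - <<'E'
from h import *
from go import st
s,R=st(); p=s['tool_pos']
for sy in(.0465,.064,-.0465,-.064):
  for sx in(-.0075,.0075):
    print(sy,sx,np.round((proj("side",p+R@[sx,sy,0])-[235,75])*5))
E
```

```text
0.0465 -0.0075 [403. 162.]
0.0465 0.0075 [417. 169.]
0.064 -0.0075 [383. 168.]
0.064 0.0075 [398. 175.]
-0.0465 -0.0075 [501. 131.]
-0.0465 0.0075 [516. 139.]
-0.064 -0.0075 [519. 126.]
-0.064 0.0075 [534. 133.]
```

The open fingers hang over the jug with their tips at about (415,172) and (525,139) in the zoom. They sit roughly 1.4 px to the right of where the calibration puts them, about 5 mm at this range. I'll shift my targets by that and descend on the cap.

```bash
python3 go.py .525 -.328 .189 54.3
```

```text
t 2.5 pos [ 0.5218 -0.3307  0.2729] F [-0.56  0.23 -0.69] op 0.093 tilt 0.17 jaw 54.14 q [-0.65  0.17  1.35  0.    1.63 -1.59]
shift mm [-1.3  4.1 83.9] steps 1.3443175208310432
twist -0.16
```

Call:
send_rows --motion '[[[-0.001,0.004,0.03],0],[[-0.001,0.004,0.055],0],[[-0.001,0.004,0.075],0],[[-0.001,0.004,0.084],0],[[-0.001,0.004,0.084],0]]'

```text
t: 3.12
tool_pos: [0.5251, -0.3274, 0.1904]
orientation: [-0.965, -2.989, -0.0]
force: [0.6, 0.7, 0.4]
opening: 0.0927
```

Call:
send_rows --motion '[[[0,0,0],0],[[0,0,0],0],[[0,0,0],0],[[0,0,0],0]]' --jaw 0.03 --squeeze 40

```text
t: 3.62
tool_pos: [0.5254, -0.3279, 0.1908]
orientation: [0.966, 2.989, -0.0]
force: [-0.1, 0.3, 0.2]
opening: 0.0579
```

```bash
python3 go.py .525 -.328 .189 54.3;  python3 - <<'E'
from h import *
im=eyes.read_camera("side")[:,:,::-1]
c=im[75:195,235:365]; cv2.imwrite("pics/side2.png",cv2.resize(c,None,fx=5,fy=5,interpolation=cv2.INTER_CUBIC))
E
```

```text
t 3.62 pos [ 0.5254 -0.3279  0.1908] F [-0.08  0.27  0.24] op 0.0579 tilt 0.02 jaw 54.2 q [-0.64  0.2   1.47  0.    1.48 -1.59]
shift mm [ 0.3 -0.3  1.8] steps 0.029224462553429788
twist -0.1
```

View pics/side2.png

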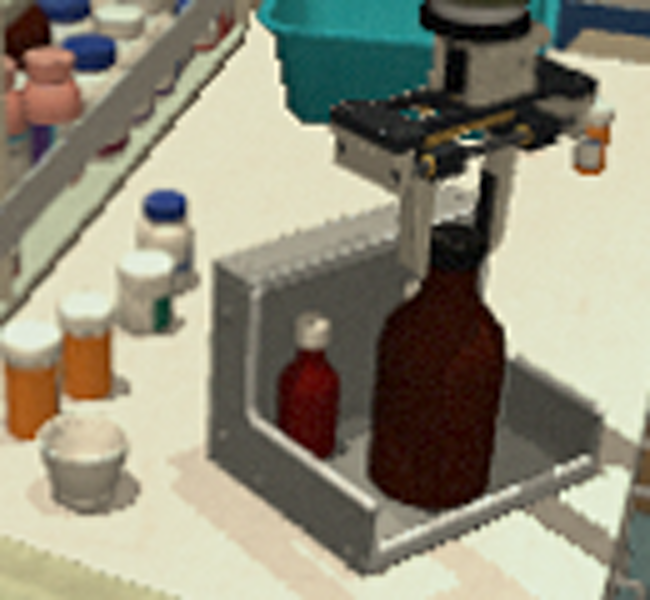

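The fingers straddle the black cap, which is at about (458,245) in the zoom, and they are still closing.

Call:
send_rows --motion '[[[0,0,0],0],[[0,0,0],0],[[0,0,0],0],[[0,0,0],0]]'

```text
t: 4.18
tool_pos: [0.5254, -0.3277, 0.1906]
orientation: [0.965, 2.989, 0.0]
force: [0.2, 2.0, 0.4]
opening: 0.0438
```

```bash
python3 go.py .525 -.328 .189 54.3;  python3 - <<'E'
from h import *
im=eyes.read_camera("side")[:,:,::-1]
c=im[75:195,235:365]; cv2.imwrite("pics/side3.png",cv2.resize(c,None,fx=5,fy=5,interpolation=cv2.INTER_CUBIC))
E
```

```text
t 4.17 pos [ 0.5254 -0.3277  0.1906] F [0.23 1.96 0.4 ] op 0.0438 tilt 0.02 jaw 54.21 q [-0.64  0.2   1.47  0.    1.48 -1.59]
shift mm [ 0.1 -0.5  1.6] steps 0.02677646671103934
twist -0.09
```

View pics/side3.png

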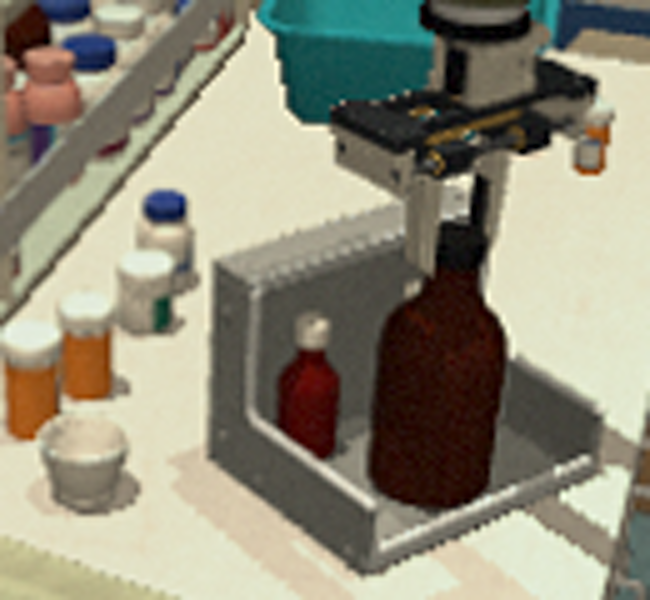

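The opening of 43.8 mm is less than the 45 mm cap, so the pads bear about 12 mm off centre, too far towards the rack's back. I'll reopen, shift +x in the tool frame by 12 mm and close again.

Call:
send_rows --motion '[[[0,0,0],0],[[0,0,0],0],[[0.006,0,0],0],[[0.012,0,0],0],[[0.012,0,0],0]]' --jaw 0.06

```text
t: 4.85
tool_pos: [0.5152, -0.3205, 0.1906]
orientation: [-0.966, -2.99, 0.0]
force: [-0.2, -0.5, -0.7]
opening: 0.0604
```

Call:
send_rows --motion '[[[0,0,0],0],[[0,0,0],0],[[0,0,0],0],[[0,0,0],0],[[0,0,0],0]]' --jaw 0.03

```text
t: 5.48
tool_pos: [0.5157, -0.3207, 0.1906]
orientation: [0.965, 2.989, 0.0]
force: [1.1, 1.7, 2.3]
opening: 0.0439
```

```bash
python3 go.py .46 0 .269 54.3;  python3 - <<'E'
from h import *
im=eyes.read_camera("side")[:,:,::-1]
c=im[75:195,235:365]; cv2.imwrite("pics/side4.png",cv2.resize(c,None,fx=5,fy=5,interpolation=cv2.INTER_CUBIC))
E
```

```text
t 5.47 pos [ 0.5157 -0.3207  0.1906] F [1.12 1.72 2.31] op 0.0439 tilt 0.02 jaw 54.21 q [-0.64  0.16  1.5   0.    1.47 -1.59]
shift mm [232.7 227.6 -78.3] steps 5.356480040586369
twist -0.09
```

View pics/side4.png

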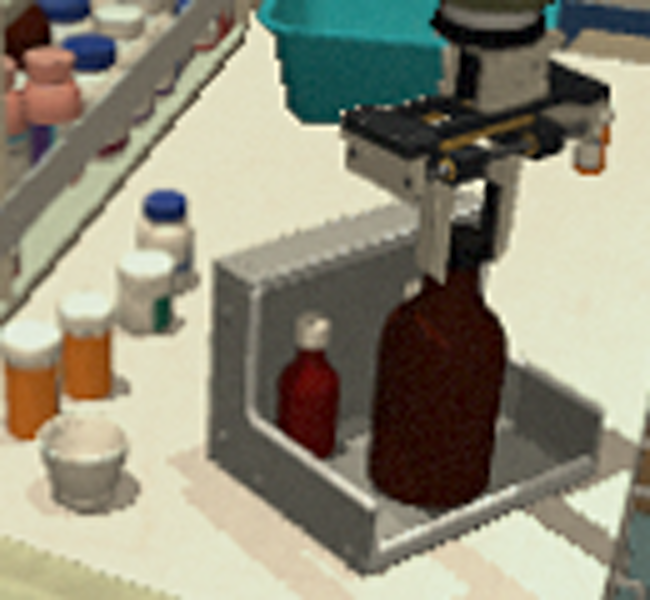

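The cap now sits between the pads. The opening again reads 43.9 mm, so that is the fully gripped width. Next is a small test lift, then on up.

Call:
send_rows --motion '[[[0,0,-0.005],0],[[0,0,-0.01],0],[[0,0,-0.015],0],[[0,0,-0.015],0],[[0,0,-0.015],0]]' --squeeze 55

```text
t: 6.15
tool_pos: [0.5155, -0.3207, 0.2054]
orientation: [-0.965, -2.989, -0.0]
force: [-0.1, -0.3, -6.6]
opening: 0.0435
```

```bash
python3 go.py .46 0 .269 54.3;  python3 - <<'E'
from h import *
print(monitor.read_state()['wrist_torque'])
im=eyes.read_camera("side")[:,:,::-1]
c=im[75:195,235:365]; cv2.imwrite("pics/side5.png",cv2.resize(c,None,fx=5,fy=5,interpolation=cv2.INTER_CUBIC))
E
```

```text
t 6.15 pos [ 0.5155 -0.3207  0.2054] F [-0.12 -0.32 -6.64] op 0.0435 tilt 0.01 jaw 54.2 q [-0.64  0.16  1.48 -0.    1.5  -1.59]
shift mm [232.6 227.7 -63.6] steps 5.306628752910816
twist -0.1
[ 0.01458793  0.07415541 -0.0467387 ]
```

View pics/side5.png

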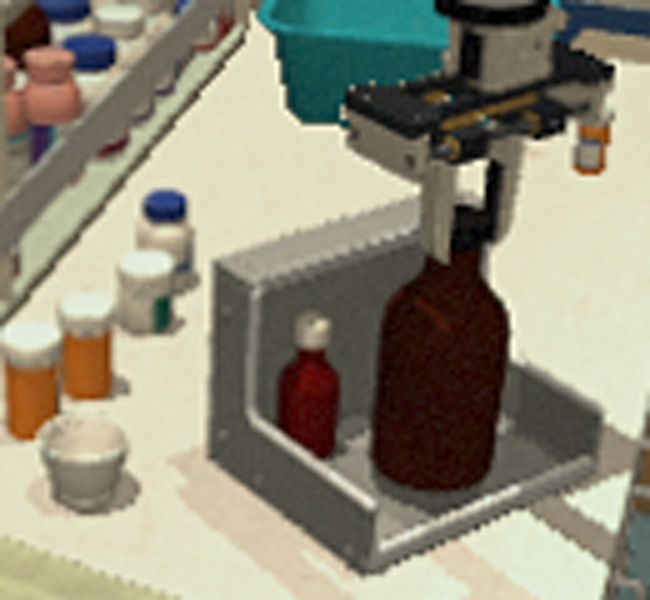

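The jug hangs upright and reads 6.6 N, about 0.68 kg. Now lift clear and carry it.

Call:
send_rows --motion '[[[0,0,-0.02],0],[[0,0,-0.045],0],[[0.01,0.01,-0.07],0],[[0.03,0.028,-0.08],0],[[0.06,0.057,-0.08],0],[[0.095,0.092,-0.08],0],[[0.13,0.127,-0.08],0],[[0.165,0.162,-0.08],0],[[0.195,0.192,-0.08],0],[[0.218,0.214,-0.08],0],[[0.23,0.225,-0.08],0],[[0.233,0.228,-0.08],0]]'

```text
t: 7.7
tool_pos: [0.4601, 0.0008, 0.2865]
orientation: [0.963, 2.989, -0.0]
force: [-0.2, -0.7, -5.7]
opening: 0.0436
```

```bash
python3 go.py .46 0 .1826 54.3;  python3 - <<'E'
from h import *
print(monitor.read_state()['wrist_torque'])
im=eyes.read_camera("side")[:,:,::-1]
cv2.imwrite("pics/side6.png",im)
E
```

```text
t 7.7 pos [0.4601 0.0008 0.2865] F [-0.2  -0.73 -5.65] op 0.0436 tilt 0.08 jaw 54.27 q [-0.11 -0.27  1.75 -0.    1.66 -1.06]
shift mm [ -0.2  -0.7 103.9] steps 1.662048014819786
twist -0.03
[-0.06008491 -0.03781879  0.02418138]
```

View pics/side6.png

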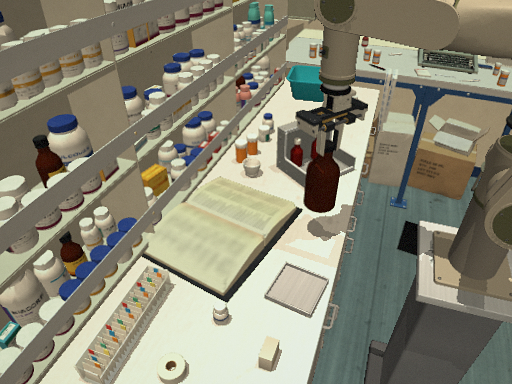

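Call:
send_rows --motion '[[[0,0,0.03],0],[[0,0,0.06],0],[[0,0,0.083],0],[[0,0,0.095],0],[[0,0,0.1],0],[[0,0,0.102],0],[[0,0,0.102],0]]'

```text
t: 8.62
tool_pos: [0.4605, 0.0003, 0.1844]
orientation: [0.965, 2.988, 0.0]
force: [-0.2, -1.0, -6.1]
opening: 0.0437
```

Call:
send_rows --motion '[[[0,0,0.001],0],[[0,0,0.002],0],[[0,0,0.003],0]]'

```text
t: 9.0
tool_pos: [0.4611, 0.0004, 0.1825]
orientation: [0.964, 2.987, 0.001]
force: [-3.1, -0.3, 10.8]
opening: 0.0439
```

Contact: Fz is now +10.8 N. Release, then rise.

Call:
send_rows --motion '[[[0,0,-0.001],0],[[0,0,-0.001],0],[[0,0,-0.001],0],[[0,0,-0.001],0]]' --jaw 0.093 --squeeze 30

```text
t: 9.5
tool_pos: [0.4599, 0.0004, 0.1814]
orientation: [-0.966, -2.989, 0.0]
force: [-0.6, -0.3, -0.6]
opening: 0.0791
```

Call:
send_rows --motion '[[[0,0,-0.01],0],[[0,0,-0.03],0],[[0,0,-0.06],0],[[0,0,-0.1],0]]'

```text
t: 10.0
tool_pos: [0.4594, 0.0005, 0.2823]
orientation: [-0.965, -2.988, 0.0]
force: [0.2, 0.3, 0.4]
opening: 0.093
```

```bash
python3 go.py .46 0 .1826 54.3;  python3 - <<'E'
from h import *
im=eyes.read_camera("side")[:,:,::-1]
cv2.imwrite("pics/side7.png",im)
c=im[105:235,235:365]; cv2.imwrite("pics/side7z.png",cv2.resize(c,None,fx=4.6,fy=4.6,interpolation=cv2.INTER_CUBIC))
E
```

```text
t 10.0 pos [0.4594 0.0005 0.2823] F [0.17 0.31 0.42] op 0.093 tilt 0.08 jaw 54.2 q [-0.11 -0.27  1.76  0.    1.66 -1.06]
shift mm [-0.9  0.  99.7] steps 1.5957545678346035
twist -0.1
```

View pics/side7z.png

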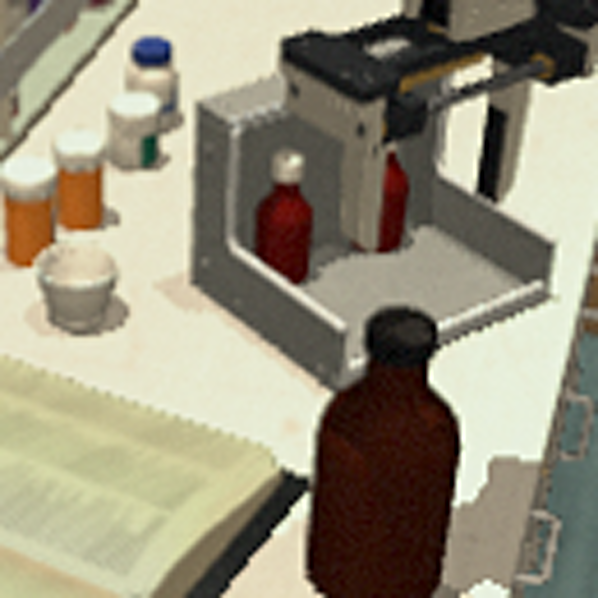

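The jug stands free on the counter and both red bottles stand in the rack; the gripper partly hides the right one. I'll move the arm out of the way and measure the rack properly, using the jug cap as a check.

```bash
python3 go.py .37 -.16 .33 54.3; python3 - <<'E'
from h import *
print(proj("side",[.46,0,.206]))
E
```

```text
t 10.05 pos [4.616e-01 2.000e-04 2.891e-01] F [ 0.5  -0.22  5.8 ] op 0.0928 tilt 0.43 jaw 54.2 q [-0.11 -0.28  1.75 -0.    1.66 -1.06]
shift mm [ -19.7 -183.4  -41.4] steps 3.02501146248404
twist -0.1
[323.54037199 175.53590608]
```

Call:
send_rows --motion '[[[-0.004,-0.04,-0.01],0],[[-0.01,-0.09,-0.025],0],[[-0.015,-0.14,-0.035],0],[[-0.02,-0.175,-0.04],0],[[-0.02,-0.183,-0.04],0]]'

```text
t: 10.68
tool_pos: [0.3686, -0.1613, 0.3227]
orientation: [0.969, 2.986, -0.001]
force: [0.4, 0.2, -0.2]
opening: 0.0931
```

```bash
python3 go.py .37 -.16 .33 54.3;  python3 - <<'E'
from h import *
im=eyes.read_camera("side")[:,:,::-1]
cv2.imwrite("pics/side8.png",im)
c=im[110:190,270:365]; cv2.imwrite("pics/side8z.png",cv2.resize(c,None,fx=8,fy=7,interpolation=cv2.INTER_CUBIC))
E
```

```text
t 10.68 pos [ 0.3686 -0.1613  0.3227] F [ 0.38  0.19 -0.24] op 0.0931 tilt 0.12 jaw 54.03 q [-0.54 -0.44  1.81 -0.    1.77 -1.48]
shift mm [-0.4  1.9 -7.3] steps 0.1203390953544114
twist -0.27
```

View pics/side8z.png

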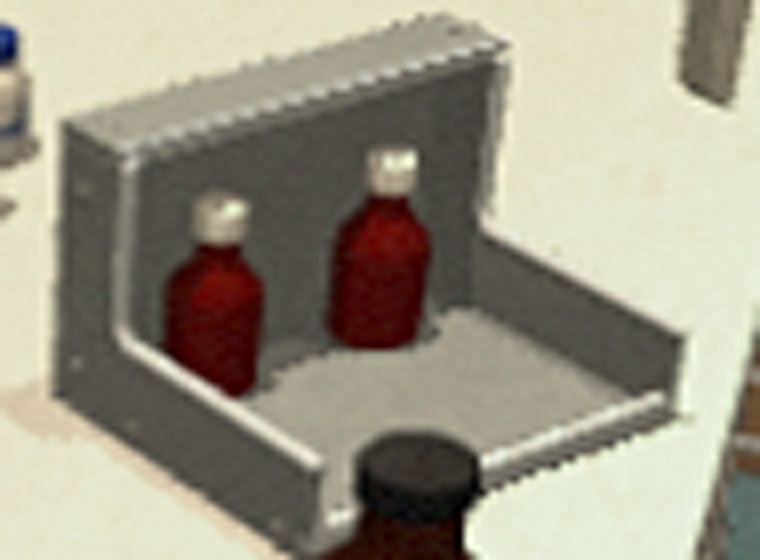

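Both red bottles and the whole rack are visible. In the zoom the caps are at (222,218) and (393,170), and the roof front runs from (125,157) to (500,50).

```bash
cat > m3.py <<'E'
from h import *
Z=lambda x,y:np.array([270+(x+.5)/8-.5,110+(y+.5)/7-.5])
im=cv2.imread("pics/side8.png").astype(int)
# cap centroid by bright mask
for (a,b,c,d) in((136,147,292,304),(129,140,314,325)):
    m=(im[a:b,c:d].min(2)>120); ys,xs=np.nonzero(m); print('cap px',len(ys),xs.mean()+c,ys.mean()+a,xs.min()+c,xs.max()+c,ys.min()+a,ys.max()+a)
red=(im[...,2]>70)&(im[...,2]>2.5*im[...,1])
for (a,b,c,d) in((143,170,285,305),(136,162,308,328)):
    ys,xs=np.nonzero(red[a:b,c:d]); print('red',xs.min()+c,xs.max()+c,ys.min()+a,ys.max()+a)
pts={'roofBL':((62,122),.175),'roofFL':((125,155),.175),'roofFR':((505,45),.175),'roofBR':((445,15),.175),'FRtop':((684,338),.06),'FRbot':((680,418),0),'BLbot':((55,395),0),'FLtop':((325,465),.06)}
P={k:onz("side",Z(*a),z) for k,(a,z) in pts.items()}
L={'FLbot':(-.098,.118),'BLbot':(.094,.118),'FRbot':(-.098,-.118),'FLtop':(-.098,.118),'FRtop':(-.098,-.118),'roofBL':(.094,.118),'roofFL':(.047,.118),'roofFR':(.047,-.118),'roofBR':(.094,-.118)}
A=np.array([L[k] for k in P]);B=np.array([P[k][:2] for k in P])
ca,cb=A.mean(0),B.mean(0);U,S,V=np.linalg.svd((A-ca).T@(B-cb));R=(U@V).T;t=cb-R@ca
print('yaw',np.degrees(np.arctan2(R[1,0],R[0,0])),'t',t)
for k,r in zip(P,(B-(A@R.T+t))*1e3): print(k,np.round(r,1))
for n,p in(('bL',(.047,.052)),('bR',(.047,-.052)),('roof',(.047,0))): print(n,R@np.array(p)+t)
for c in((222,218),(393,170)):
    p=onz("side",Z(*c),.115); print('cap',p,'rack',R.T@(p[:2]-t))
E
python3 m3.py
```

```text
cap px 19 297.63157894736844 140.78947368421052 296 300 139 143
cap px 23 319.0 133.82608695652175 317 321 131 136
red 293 302 147 164
red 314 322 140 154
yaw -35.95110307902297 t [ 0.54425315 -0.34093514]
roofBL [-1.   3.1]
roofFL [-0.2  0.9]
roofFR [1.4 4.9]
roofBR [-1.5  4.2]
FRtop [3.6 7.3]
FRbot [-1.4 -7.2]
BLbot [ 0.5 -5.2]
FLtop [-1.3 -7.9]
bL [ 0.61282943 -0.32643364]
bR [ 0.55177159 -0.41062354]
roof [ 0.58230051 -0.36852859]
cap [ 0.61800328 -0.32847309  0.115     ] rack [0.05238568 0.05338657]
cap [ 0.55353433 -0.40933019  0.115     ] rack [ 0.04766765 -0.04991811]
```

```bash
cat > rk.py <<'E'
import sys
from go import *
t=np.array([.5440,-.3409]); a=np.radians(-35.8); RR=np.array([[np.cos(a),-np.sin(a)],[np.sin(a),np.cos(a)]])
x,y,z=[float(v) for v in sys.argv[1:4]]
s,_=st(); print('now rack xy',np.round(RR.T@(s['tool_pos'][:2]-t),4))
w=RR@[x,y]+t; print('world',w); rel([w[0],w[1],z],54.2)
E
python3 rk.py .015 -.051 .21
```

```text
now rack xy [-0.2476  0.0433]
world [ 0.52633312 -0.39103862]
t 10.72 pos [ 0.3685 -0.1609  0.3222] F [ 0.87 -0.67 -0.34] op 0.0929 tilt 0.07 jaw 54.07 q [-0.54 -0.44  1.81 -0.    1.77 -1.48]
shift mm [-262.7  -93.7  112.5] steps 4.811705367681103
twist -0.13
```

Call:
send_rows --motion '[[[-0.03,-0.01,0.01],0],[[-0.075,-0.026,0.03],0],[[-0.12,-0.042,0.05],0],[[-0.165,-0.058,0.07],0],[[-0.21,-0.074,0.09],0],[[-0.24,-0.086,0.105],0],[[-0.262,-0.093,0.112],0],[[-0.262,-0.093,0.112],0]]' --jaw 0.06

```text
t: 11.72
tool_pos: [0.5279, -0.3874, 0.2074]
orientation: [-0.964, -2.987, -0.002]
force: [0.0, -0.2, -0.1]
opening: 0.0603
```

```bash
python3 rk.py .015 -.051 .101;  python3 - <<'E'
from h import *
im=eyes.read_camera("side")[:,:,::-1]
c=im[90:190,260:365]; cv2.imwrite("pics/side9.png",cv2.resize(c,None,fx=6,fy=6,interpolation=cv2.INTER_CUBIC))
E
```

```text
now rack xy [ 0.0142 -0.0472]
world [ 0.52633312 -0.39103862]
t 11.72 pos [ 0.5279 -0.3874  0.2074] F [ 0.03 -0.18 -0.12] op 0.0603 tilt 0.18 jaw 54.23 q [-0.71  0.29  1.33  0.    1.53 -1.66]
shift mm [ -1.1  -3.9 106.4] steps 1.702978678846734
twist 0.03
```

View pics/side9.png

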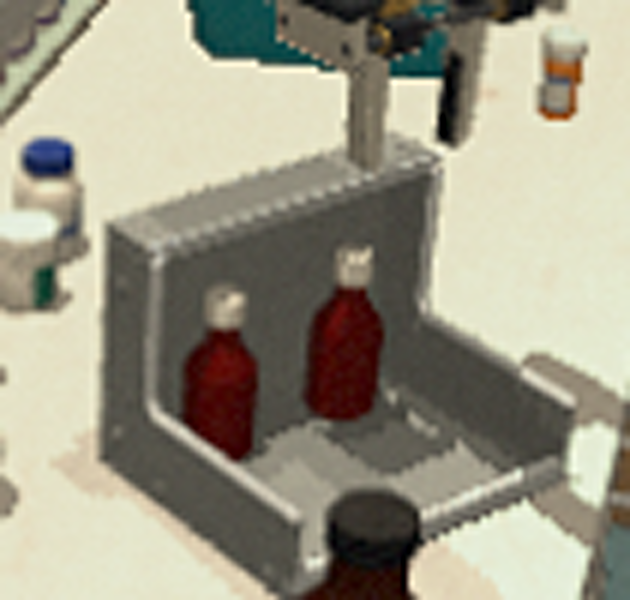

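The fingers are over the rack floor in front of the roof, with tips at (367,170) and (452,143) in the zoom. Now down, with a 4 mm sideways correction.

Call:
send_rows --motion '[[[0,-0.004,0.02],0],[[0,-0.004,0.045],0],[[0,-0.004,0.07],0],[[0,-0.004,0.09],0],[[0,-0.004,0.102],0],[[0,-0.004,0.106],0],[[0,-0.004,0.106],0]]'

```text
t: 12.65
tool_pos: [0.5251, -0.3918, 0.104]
orientation: [0.965, 2.989, -0.0]
force: [0.2, -0.9, 0.3]
opening: 0.0599
```

```bash
python3 rk.py .0395 -.051 .101;  python3 - <<'E'
from h import *
im=eyes.read_camera("side")[:,:,::-1]
c=im[90:190,260:365]; cv2.imwrite("pics/side10.png",cv2.resize(c,None,fx=6,fy=6,interpolation=cv2.INTER_CUBIC))
E
```

```text
now rack xy [ 0.0144 -0.0523]
world [ 0.54620418 -0.40537008]
t 12.65 pos [ 0.5251 -0.3918  0.104 ] F [ 0.19 -0.88  0.26] op 0.0599 tilt 0.04 jaw 54.2 q [-0.72  0.35  1.44  0.    1.35 -1.67]
shift mm [-25.1   1.3   3. ] steps 0.40467048274779877
twist 0.0
```

View pics/side10.png

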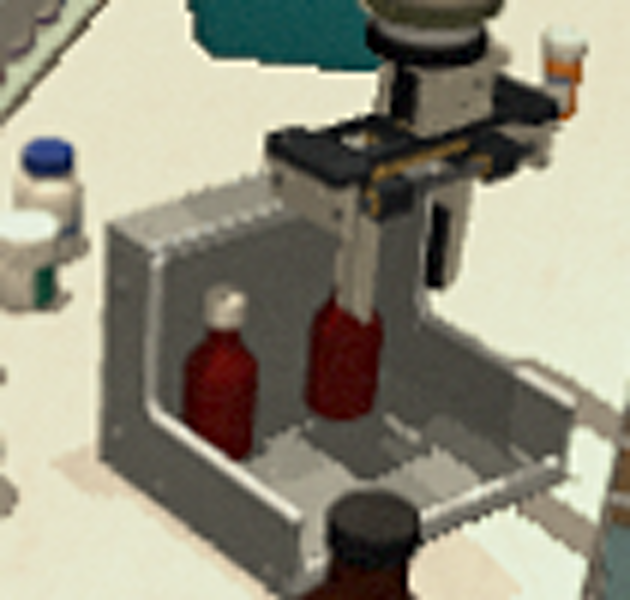

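No contact so far. Advance towards the roof edge (tool -x), first 18 mm, then in small steps.

Call:
send_rows --motion '[[[-0.008,0.001,0.001],0],[[-0.016,0.001,0.001],0],[[-0.02,0.001,0.001],0],[[-0.02,0.001,0.001],0]]'

```text
t: 13.2
tool_pos: [0.542, -0.4028, 0.1025]
orientation: [0.965, 2.989, -0.0]
force: [0.1, 0.0, 0.2]
opening: 0.0603
```

Call:
send_rows --motion '[[[-0.001,0,0],0],[[-0.002,0,0],0],[[-0.003,0,0],0]]'

```text
t: 13.58
tool_pos: [0.5441, -0.4043, 0.1026]
orientation: [0.966, 2.989, 0.0]
force: [-0.4, -0.2, 0.7]
opening: 0.0604
```

```bash
python3 rk.py .0395 -.051 .103;  python3 - <<'E'
from h import *
im=eyes.read_camera("side")[:,:,::-1]
c=im[90:190,260:365]; cv2.imwrite("pics/side11.png",cv2.resize(c,None,fx=6,fy=6,interpolation=cv2.INTER_CUBIC))
E
```

```text
now rack xy [ 0.0371 -0.0513]
world [ 0.54620418 -0.40537008]
t 13.57 pos [ 0.5441 -0.4043  0.1026] F [-0.44 -0.21  0.71] op 0.0604 tilt 0.0 jaw 54.2 q [-0.71  0.41  1.37  0.    1.36 -1.66]
shift mm [-2.4  0.3 -0.4] steps 0.03865370471283385
twist -0.0
```

View pics/side11.png

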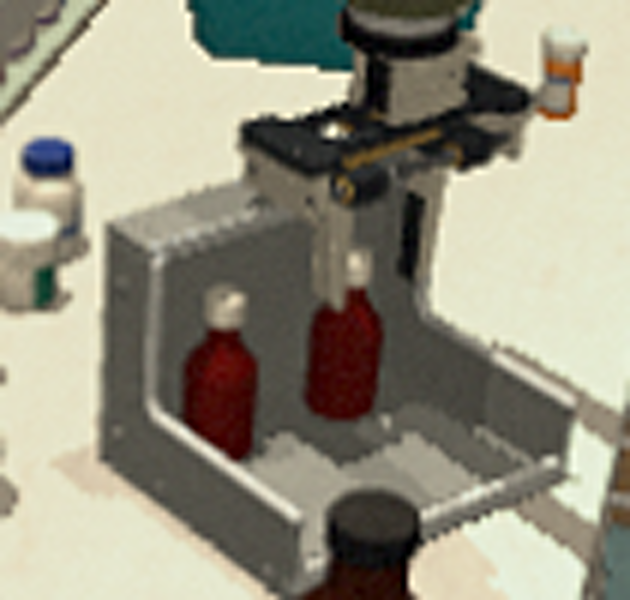

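Call:
send_rows --motion '[[[-0.001,0,0],0],[[-0.002,0,0],0],[[-0.003,0,0],0],[[-0.003,0,0],0]]'

```text
t: 14.12
tool_pos: [0.5466, -0.406, 0.1025]
orientation: [-0.966, -2.99, -0.0]
force: [0.6, -0.2, -0.8]
opening: 0.0598
```

Call:
send_rows --motion '[[[-0.001,0,0],0],[[-0.002,0,0],0],[[-0.003,0,0],0],[[-0.003,0,0],0]]'

```text
t: 14.62
tool_pos: [0.549, -0.4078, 0.1025]
orientation: [-0.966, -2.989, -0.0]
force: [-0.4, -0.4, 0.8]
opening: 0.06
```

Call:
send_rows --motion '[[[-0.001,0,0],0],[[-0.002,0,0],0],[[-0.003,0,0],0],[[-0.003,0,0],0]]'

```text
t: 15.12
tool_pos: [0.5488, -0.4076, 0.1025]
orientation: [-0.965, -2.983, -0.004]
force: [-16.5, 13.4, 11.3]
opening: 0.0597
```

```bash
python3 rk.py .0395 -.051 .103;  python3 - <<'E'
from h import *
im=eyes.read_camera("side")[:,:,::-1]
c=im[90:190,260:365]; cv2.imwrite("pics/side12.png",cv2.resize(c,None,fx=6,fy=6,interpolation=cv2.INTER_CUBIC))
E
```

```text
now rack xy [ 0.0429 -0.0513]
world [ 0.54620418 -0.40537008]
t 15.12 pos [ 0.5488 -0.4076  0.1025] F [-16.47  13.45  11.27] op 0.0597 tilt 0.42 jaw 54.15 q [-0.71  0.43  1.34 -0.    1.37 -1.66]
shift mm [ 3.4  0.3 -0.5] steps 0.05490501409958919
twist -0.05
```

View pics/side12.png

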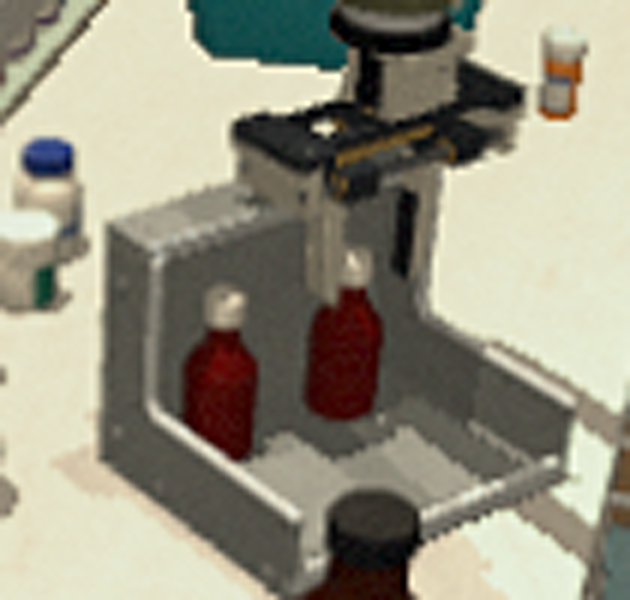

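The finger touches the roof edge, with about 21 N showing. I'll back off 4 mm from the commanded pose and close gently on the cap.

Call:
send_rows --motion '[[[0.002,0,0],0],[[0.0038,0,0],0],[[0.0038,0,0],0]]'

```text
t: 15.55
tool_pos: [0.5485, -0.4074, 0.1026]
orientation: [0.965, 2.989, -0.0]
force: [0.5, 0.0, -0.4]
opening: 0.06
```

Call:
send_rows --motion '[[[0,0,0],0],[[0,0,0],0],[[0,0,0],0],[[0,0,0],0],[[0,0,0],0],[[0,0,0],0]]' --jaw 0.01 --squeeze 20

```text
t: 16.3
tool_pos: [0.5483, -0.4073, 0.1025]
orientation: [-0.966, -2.989, -0.0]
force: [-0.1, -0.4, -0.5]
opening: 0.0241
```

```bash
python3 rk.py .0395 -.051 .103;  python3 - <<'E'
from h import *
im=eyes.read_camera("side")[:,:,::-1]
c=im[90:190,260:365]; cv2.imwrite("pics/side13.png",cv2.resize(c,None,fx=6,fy=6,interpolation=cv2.INTER_CUBIC))
E
```

```text
now rack xy [ 0.0423 -0.0513]
world [ 0.54620418 -0.40537008]
t 16.3 pos [ 0.5483 -0.4073  0.1025] F [-0.09 -0.42 -0.51] op 0.0241 tilt 0.0 jaw 54.2 q [-0.71  0.43  1.35  0.    1.36 -1.66]
shift mm [ 2.8  0.3 -0.5] steps 0.04613856903043749
twist 0.0
```

View pics/side13.png

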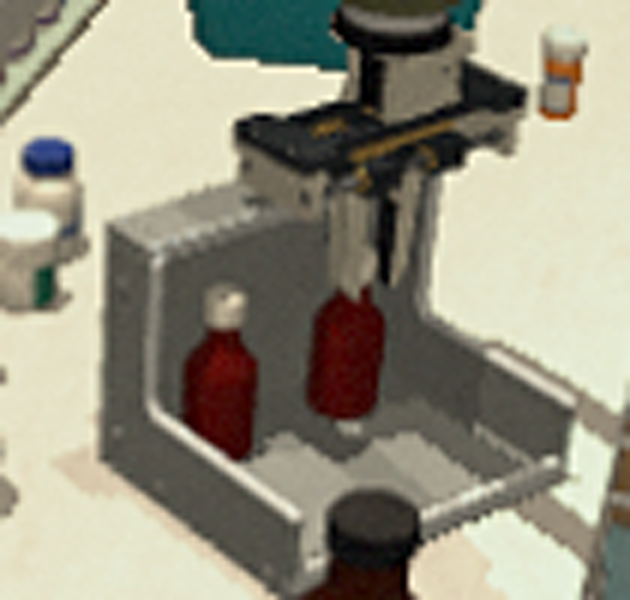

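The cap is held at 24.1 mm. Lift 12 mm straight up to weigh it; there is still about 40 mm of room under the roof.

Call:
send_rows --motion '[[[0,0,-0.003],0],[[0,0,-0.007],0],[[0,0,-0.012],0],[[0,0,-0.012],0],[[0,0,-0.012],0]]'

```text
t: 16.98
tool_pos: [0.5484, -0.4073, 0.1146]
orientation: [0.966, 2.989, -0.0]
force: [0.4, 1.0, -0.8]
opening: 0.024
```

```bash
python3 rk.py -.02 -.051 .103;  python3 - <<'E'
from h import *
f=[]
for i in range(4):
    im=eyes.read_camera("side")[:,:,::-1]; f.append(monitor.read_state()['force'])
print(np.round(f,2))
c=im[90:190,260:365]; cv2.imwrite("pics/side14.png",cv2.resize(c,None,fx=6,fy=6,interpolation=cv2.INTER_CUBIC))
E
```

```text
now rack xy [ 0.0424 -0.0513]
world [ 0.49794588 -0.3705651 ]
t 16.98 pos [ 0.5484 -0.4073  0.1146] F [ 0.37  1.01 -0.77] op 0.024 tilt 0.01 jaw 54.2 q [-0.71  0.42  1.34  0.    1.38 -1.66]
shift mm [62.4  0.3 11.6] steps 1.0151412926399555
twist 0.0
[[-0.78  0.51 -0.41]
 [-0.12  0.1  -0.46]
 [ 0.83  0.47 -0.99]
 [ 0.12  0.79 -1.4 ]]
```

View pics/side14.png

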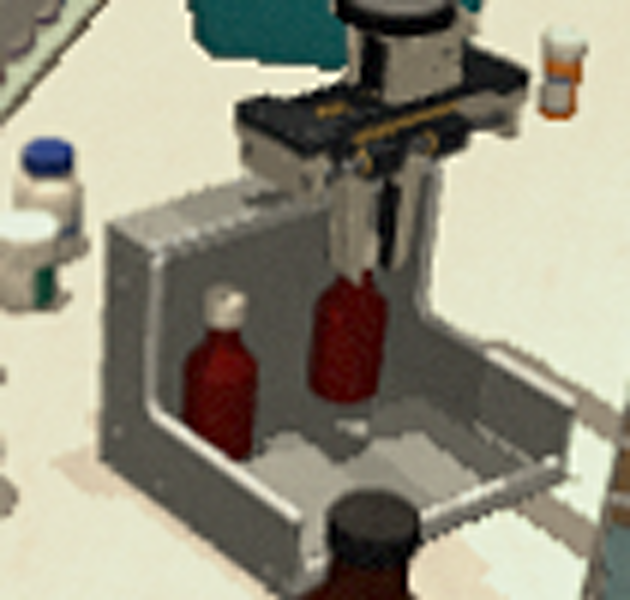

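The bottle is off the floor (its base went from 418 to 400 in the zoom) and Fz averages about -0.8 N, so this is the empty one. I'll set it back down where it stood and go to the left bottle.

Call:
send_rows --motion '[[[0,0,0.006],0],[[0,0,0.01],0],[[0,0,0.012],0],[[0,0,0.0125],0],[[0,0,0.0125],0]]'

```text
t: 17.8
tool_pos: [0.5485, -0.4074, 0.1024]
orientation: [0.965, 2.989, -0.0]
force: [-0.5, 1.1, 1.4]
opening: 0.0244
```

Call:
send_rows --motion '[[[0,0,0],0],[[0,0,0],0],[[0,0,0],0],[[0,0,0],0]]' --jaw 0.06

```text
t: 18.3
tool_pos: [0.5482, -0.4073, 0.1019]
orientation: [-0.966, -2.989, -0.0]
force: [-0.8, -0.3, 0.3]
opening: 0.0583
```

```bash
python3 rk.py .010 .053 .103;  python3 - <<'E'
from h import *
im=eyes.read_camera("side")[:,:,::-1]
c=im[90:190,260:365]; cv2.imwrite("pics/side15.png",cv2.resize(c,None,fx=6,fy=6,interpolation=cv2.INTER_CUBIC))
E
```

```text
now rack xy [ 0.0423 -0.0514]
world [ 0.58311339 -0.30376319]
t 18.3 pos [ 0.5482 -0.4073  0.1019] F [-0.85 -0.32  0.25] op 0.0583 tilt 0.01 jaw 54.2 q [-0.71  0.43  1.35 -0.    1.36 -1.66]
shift mm [ 32.3 104.4  -1.1] steps 1.7479437475793462
twist -0.0
```

View pics/side15.png

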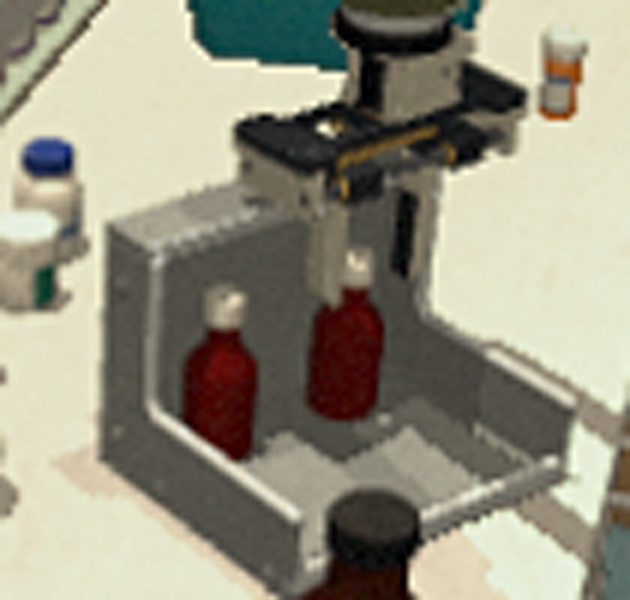

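The empty bottle stands again. Back out 32 mm towards the front, then shift over to the left bottle.

Call:
send_rows --motion '[[[0.01,0,0],0],[[0.022,0,-0.001],0],[[0.032,0.004,-0.001],0],[[0.032,0.03,-0.001],0],[[0.032,0.065,-0.001],0],[[0.032,0.092,-0.001],0],[[0.032,0.104,-0.001],0],[[0.032,0.104,-0.001],0]]'

```text
t: 19.35
tool_pos: [0.5833, -0.3037, 0.103]
orientation: [-0.964, -2.99, 0.0]
force: [-0.4, 0.7, 0.3]
opening: 0.0601
```

```bash
python3 rk.py .0395 .053 .103;  python3 - <<'E'
from h import *
im=eyes.read_camera("side")[:,:,::-1]
c=im[90:190,260:365]; cv2.imwrite("pics/side16.png",cv2.resize(c,None,fx=6,fy=6,interpolation=cv2.INTER_CUBIC))
E
```

```text
now rack xy [0.0101 0.0532]
world [ 0.60703978 -0.32101945]
t 19.35 pos [ 0.5833 -0.3037  0.103 ] F [-0.41  0.74  0.25] op 0.0601 tilt 0.01 jaw 54.27 q [-0.56  0.36  1.44 -0.    1.35 -1.51]
shift mm [-29.4  -0.2   0. ] steps 0.47028260641932795
twist 0.07
```

View pics/side16.png

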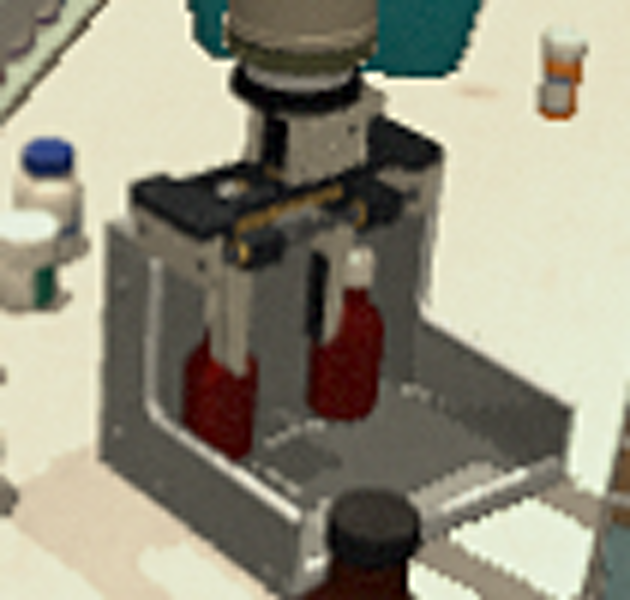

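Call:
send_rows --motion '[[[-0.01,0,0],0],[[-0.02,0,0],0],[[-0.027,0,0],0],[[-0.029,0,0],0],[[-0.029,0,0],0]]'

```text
t: 20.02
tool_pos: [0.6067, -0.3213, 0.1028]
orientation: [-0.966, -2.989, -0.0]
force: [0.1, -0.8, 1.3]
opening: 0.0599
```

Call:
send_rows --motion '[[[-0.001,0,0],0],[[-0.002,0,0],0],[[-0.002,0,0],0]]'

```text
t: 20.4
tool_pos: [0.6084, -0.3223, 0.1031]
orientation: [0.965, 2.989, -0.0]
force: [0.1, -0.5, 0.2]
opening: 0.06
```

Call:
send_rows --motion '[[[-0.0005,0,0],0],[[-0.001,0,0],0],[[-0.0015,0,0],0],[[-0.0015,0,0],0]]'

```text
t: 20.9
tool_pos: [0.6096, -0.3233, 0.103]
orientation: [-0.966, -2.99, 0.0]
force: [0.4, -0.2, -0.3]
opening: 0.06
```

Call:
send_rows --motion '[[[-0.0007,0,0],0],[[-0.0014,0,0],0],[[-0.002,0,0],0],[[-0.002,0,0],0]]'

```text
t: 21.4
tool_pos: [0.6104, -0.3239, 0.103]
orientation: [-0.965, -2.987, -0.001]
force: [-5.0, 4.8, 2.4]
opening: 0.0602
```

```bash
python3 rk.py .0395 .053 .103;  python3 - <<'E'
from h import *
im=eyes.read_camera("side")[:,:,::-1]
c=im[90:190,260:365]; cv2.imwrite("pics/side17.png",cv2.resize(c,None,fx=6,fy=6,interpolation=cv2.INTER_CUBIC))
E
```

```text
now rack xy [0.0439 0.0526]
world [ 0.60703978 -0.32101945]
t 21.4 pos [ 0.6104 -0.3239  0.103 ] F [-5.02  4.79  2.41] op 0.0602 tilt 0.12 jaw 54.19 q [-0.56  0.45  1.32 -0.    1.37 -1.51]
shift mm [4.4 0.4 0. ] steps 0.07118970090938402
twist -0.01
```

View pics/side17.png

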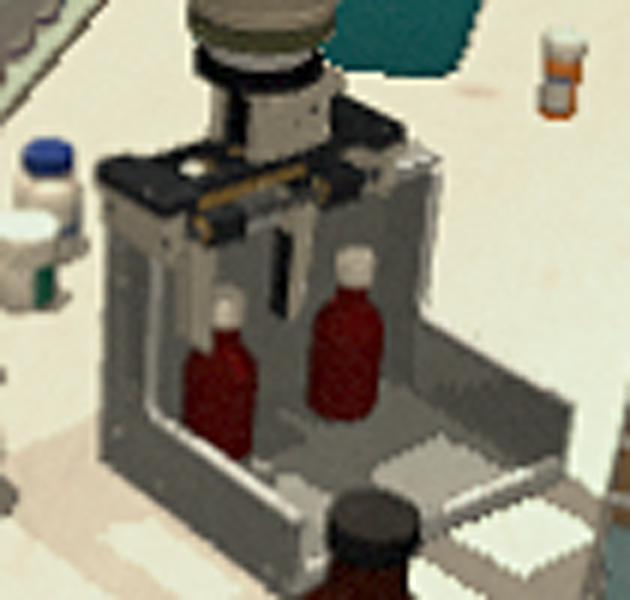

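Light contact again, at 7 N. Back off 1.5 mm and close. This is the heavy one, so I'll use a firmer grip.

Call:
send_rows --motion '[[[0.0015,0,0],0],[[0.0015,0,0],0]]'

```text
t: 21.7
tool_pos: [0.6101, -0.3236, 0.1031]
orientation: [0.965, 2.989, -0.0]
force: [-0.2, -1.2, -0.9]
opening: 0.0598
```

Call:
send_rows --motion '[[[0,0,0],0],[[0,0,0],0],[[0,0,0],0],[[0,0,0],0],[[0,0,0],0],[[0,0,0],0]]' --jaw 0.01 --squeeze 25

```text
t: 22.45
tool_pos: [0.6101, -0.3234, 0.103]
orientation: [0.965, 2.989, 0.0]
force: [0.0, 0.8, -0.6]
opening: 0.0202
```

Call:
send_rows --motion '[[[0,0,-0.003],0],[[0,0,-0.006],0],[[0,0,-0.01],0],[[0,0,-0.01],0],[[0,0,-0.01],0]]'

```text
t: 23.08
tool_pos: [0.61, -0.3235, 0.113]
orientation: [0.966, 2.99, -0.0]
force: [-0.6, -0.4, -2.9]
opening: 0.0203
```

```bash
python3 rk.py -.01 .053 .113;  python3 - <<'E'
from h import *
f=[]
for i in range(2):
    im=eyes.read_camera("side")[:,:,::-1]; f.append(monitor.read_state()['force'])
print(np.round(f,2))
c=im[90:190,260:365]; cv2.imwrite("pics/side18.png",cv2.resize(c,None,fx=6,fy=6,interpolation=cv2.INTER_CUBIC))
E
```

```text
now rack xy [0.0433 0.0527]
world [ 0.56689212 -0.29206404]
t 23.07 pos [ 0.61   -0.3235  0.113 ] F [-0.56 -0.43 -2.89] op 0.0203 tilt 0.0 jaw 54.2 q [-0.56  0.44  1.32 -0.    1.39 -1.51]
shift mm [53.3  0.3  0. ] steps 0.8535947099870402
twist 0.0
[[ 0.54 -0.5  -2.28]
 [-0.57 -0.57 -2.42]]
```

View pics/side18.png

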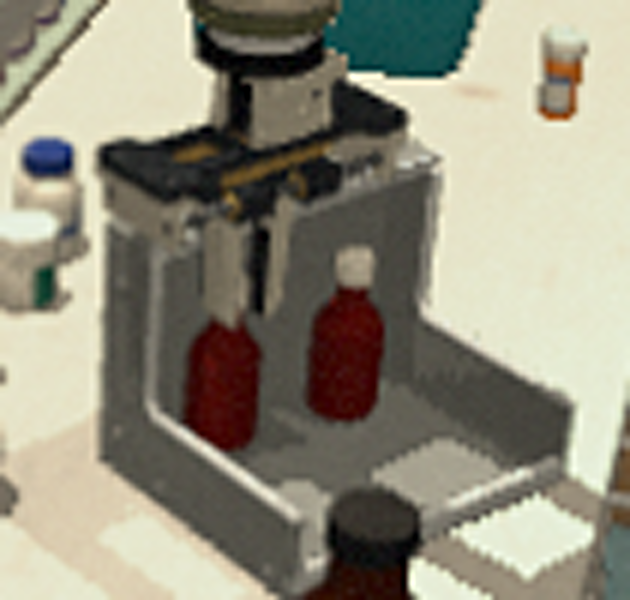

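The force is about -2.5 N, so the left bottle is the full one. The opening is only 20 mm, so the pads hold just the front of the cap. I'll bring it gently forward inside the rack, set it down and take it again centred.

Call:
send_rows --motion '[[[0.003,0,0],0],[[0.008,0,0],0],[[0.014,0,0],0],[[0.02,0,0],0],[[0.026,0,0],0],[[0.032,0,0],0],[[0.038,0,0],0],[[0.043,0,0],0],[[0.047,0,0],0],[[0.05,0,0],0],[[0.05,0,0],0]]'

```text
t: 24.55
tool_pos: [0.5693, -0.2942, 0.1131]
orientation: [0.965, 2.99, -0.0]
force: [0.1, -1.0, -2.9]
opening: 0.0201
```

```bash
python3 rk.py -.01 .053 .103;  python3 - <<'E'
from h import *
im=eyes.read_camera("side")[:,:,::-1]
c=im[90:190,260:365]; cv2.imwrite("pics/side19.png",cv2.resize(c,None,fx=6,fy=6,interpolation=cv2.INTER_CUBIC))
E
```

```text
now rack xy [-0.0068  0.0527]
world [ 0.56689212 -0.29206404]
t 24.55 pos [ 0.5693 -0.2942  0.1131] F [ 0.09 -0.99 -2.94] op 0.0201 tilt 0.0 jaw 54.2 q [-0.56  0.31  1.48 -0.    1.35 -1.5 ]
shift mm [ 3.2  0.3 10.1] steps 0.16907376020041354
twist 0.0
```

View pics/side19.png

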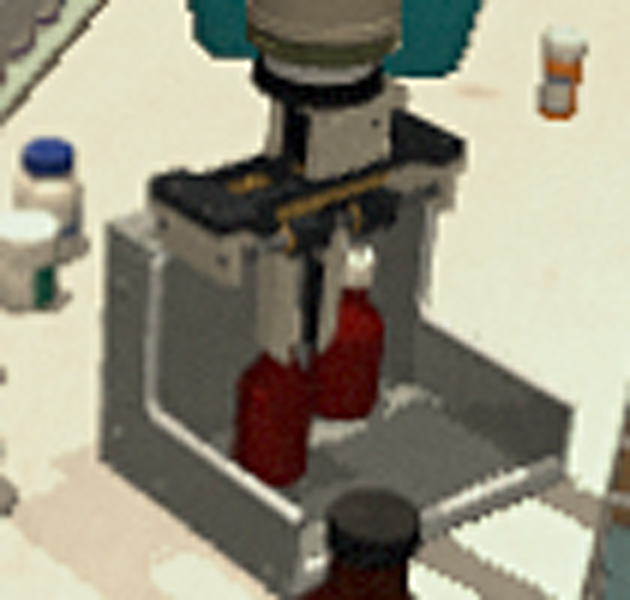

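It came along upright. Lower, release, shift 14 mm back onto the cap's centre, go a little lower and regrasp.

Call:
send_rows --motion '[[[0,0,0.005],0],[[0,0,0.009],0],[[0,0,0.0105],0],[[0,0,0.0105],0]]'

```text
t: 25.1
tool_pos: [0.5698, -0.2945, 0.1031]
orientation: [0.965, 2.989, -0.0]
force: [-0.1, 0.2, 3.0]
opening: 0.02
```

Call:
send_rows --motion '[[[0,0,0],0],[[0,0,0],0],[[0,0,0],0],[[-0.006,0,0.001],0],[[-0.014,0,0.003],0],[[-0.014,0,0.003],0]]' --jaw 0.045

```text
t: 25.85
tool_pos: [0.5811, -0.3028, 0.0992]
orientation: [-0.966, -2.989, -0.0]
force: [0.4, -0.4, 0.6]
opening: 0.0448
```

Call:
send_rows --motion '[[[0,0,0],0],[[0,0,0],0],[[0,0,0],0],[[0,0,0],0],[[0,0,0],0]]' --jaw 0.01

```text
t: 26.48
tool_pos: [0.5809, -0.3023, 0.0996]
orientation: [0.965, 2.989, 0.0]
force: [0.9, 1.4, -0.5]
opening: 0.0249
```

```bash
python3 rk.py -.01 .053 .103;  python3 - <<'E'
from h import *
im=eyes.read_camera("side")[:,:,::-1]
c=im[90:190,260:365]; cv2.imwrite("pics/side20.png",cv2.resize(c,None,fx=6,fy=6,interpolation=cv2.INTER_CUBIC))
E
```

```text
now rack xy [0.0073 0.0528]
world [ 0.56689212 -0.29206404]
t 26.48 pos [ 0.5809 -0.3023  0.0996] F [ 0.92  1.44 -0.55] op 0.0249 tilt 0.01 jaw 54.2 q [-0.56  0.36  1.45  0.    1.34 -1.5 ]
shift mm [17.3  0.2 -3.4] steps 0.2824276125582487
twist 0.0
```

View pics/side20.png

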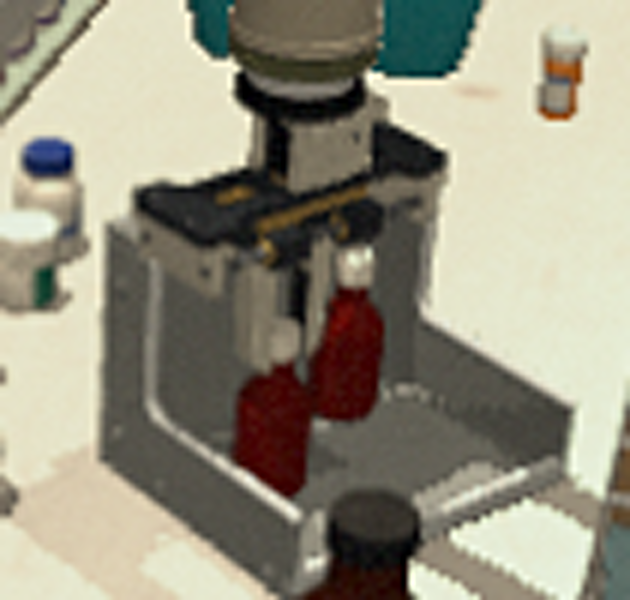

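The opening of 24.9 mm is the full cap diameter (26 mm minus the same reading offset as on the jug). Grip firmer and lift straight up.

Call:
send_rows --motion '[[[0,0,0],0],[[0,0,-0.005],0],[[0,0,-0.02],0],[[0,0,-0.045],0],[[0.005,0,-0.075],0],[[0.01,0,-0.105],0],[[0.015,0,-0.135],0],[[0.02,0,-0.165],0],[[0.02,0,-0.19],0],[[0.02,0,-0.21],0],[[0.02,0,-0.222],0],[[0.02,0,-0.225],0]]' --squeeze 35

```text
t: 28.02
tool_pos: [0.5648, -0.2909, 0.3252]
orientation: [0.965, 2.989, -0.0]
force: [0.1, -0.6, -2.9]
opening: 0.025
```

```bash
python3 go.py .457 .253 .325 54.2;  python3 - <<'E'
from h import *
im=eyes.read_camera("side")[:,:,::-1]
cv2.imwrite("pics/side21.png",im)
E
```

```text
t 28.02 pos [ 0.5648 -0.2909  0.3252] F [ 0.1  -0.62 -2.94] op 0.025 tilt 0.05 jaw 54.2 q [-0.56  0.21  1.21 -0.    1.72 -1.5 ]
shift mm [ 4.056e+02  3.781e+02 -1.000e-01] steps 8.87200946065519
twist 0.0
```

View pics/side21.png

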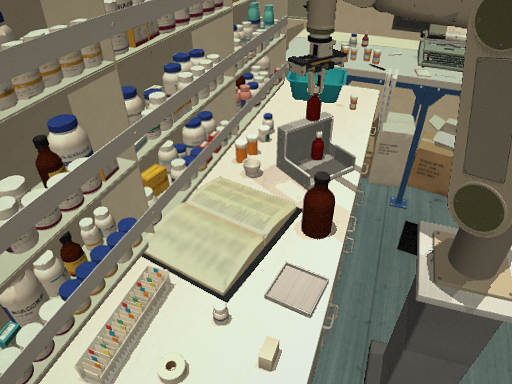

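The full bottle hangs upright at about (314,106), the empty one stands in the rack at (318,147) and the jug at (319,205). Now carry it to above the tray.

Call:
send_rows --motion '[[[0.015,0.014,0],0],[[0.045,0.042,0],0],[[0.083,0.077,0],0],[[0.122,0.114,0],0],[[0.162,0.151,0],0],[[0.202,0.188,0],0],[[0.242,0.225,0],0],[[0.282,0.263,0],0],[[0.322,0.3,0],0],[[0.36,0.335,0],0],[[0.39,0.363,0],0],[[0.405,0.378,0],0]]'

```text
t: 29.58
tool_pos: [0.4559, 0.2546, 0.3231]
orientation: [-0.962, -2.989, 0.002]
force: [0.1, -0.4, -3.2]
opening: 0.0247
```

Call:
send_rows --motion '[[[0,0,0],0],[[0,0,0.02],0],[[0,0,0.05],0],[[0,0,0.085],0],[[0,0,0.12],0],[[0,0,0.15],0],[[0,0,0.175],0],[[0,0,0.185],0],[[0,0,0.185],0]]'

```text
t: 30.7
tool_pos: [0.4566, 0.2517, 0.1384]
orientation: [-0.966, -2.988, 0.002]
force: [-0.8, -0.5, -3.2]
opening: 0.0246
```

```bash
python3 go.py .457 .253 .0976 54.2;  python3 - <<'E'
from h import *
im=eyes.read_camera("side")[:,:,::-1]
cv2.imwrite("pics/side22.png",im)
c=im[200:345,195:360]; cv2.imwrite("pics/side22z.png",cv2.resize(c,None,fx=4,fy=4,interpolation=cv2.INTER_CUBIC))
E
```

```text
t 30.7 pos [0.4566 0.2517 0.1384] F [-0.78 -0.52 -3.19] op 0.0246 tilt 0.12 jaw 54.15 q [ 0.41 -0.03  1.8  -0.    1.37 -0.54]
shift mm [ 0.4  1.4 40.8] steps 0.6525083045152599
twist -0.05
```

View pics/side22z.png

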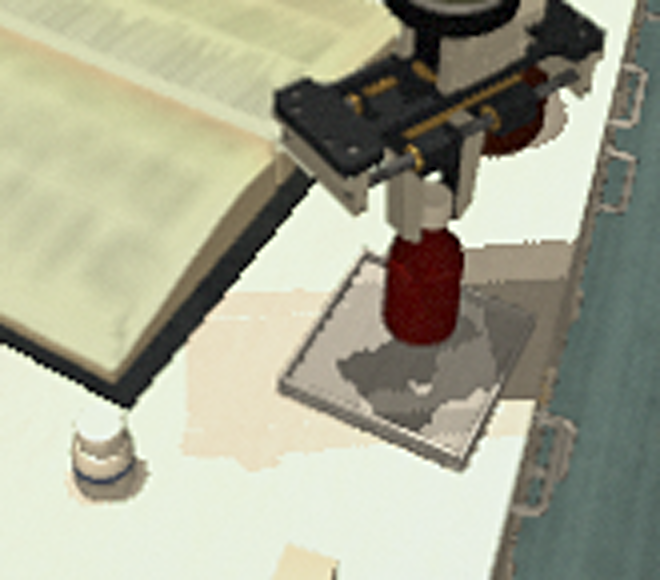

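The bottle hangs upright above the tray; its base is at zoom (422,330) and the tray centre at about (410,360). Lower it.

Call:
send_rows --motion '[[[0,0,0.015],0],[[0,0.001,0.028],0],[[0,0.001,0.035],0],[[0,0.001,0.038],0],[[0,0.001,0.038],0]]'

```text
t: 31.38
tool_pos: [0.4577, 0.2535, 0.1014]
orientation: [-0.965, -2.989, 0.0]
force: [0.3, -0.6, -2.6]
opening: 0.0248
```

Call:
send_rows --motion '[[[0,0,0.001],0],[[0,0,0.002],0],[[0,0,0.003],0],[[0,0,0.003],0]]'

```text
t: 31.88
tool_pos: [0.4577, 0.2535, 0.0985]
orientation: [-0.966, -2.989, 0.0]
force: [-0.0, -0.6, -2.9]
opening: 0.0251
```

Call:
send_rows --motion '[[[0,0,0.0007],0],[[0,0,0.0014],0],[[0,0,0.002],0],[[0,0,0.002],0]]'

```text
t: 32.38
tool_pos: [0.4583, 0.2537, 0.0974]
orientation: [0.965, 2.989, 0.001]
force: [-0.7, -0.4, 5.3]
opening: 0.0248
```

Contact. Release, then rise.

Call:
send_rows --motion '[[[0,0,-0.0005],0],[[0,0,-0.0005],0],[[0,0,-0.0005],0],[[0,0,-0.0005],0]]' --jaw 0.06

```text
t: 32.88
tool_pos: [0.4577, 0.2535, 0.0968]
orientation: [-0.965, -2.989, 0.0]
force: [-0.1, 0.4, -0.3]
opening: 0.0584
```

Call:
send_rows --motion '[[[0,0,-0.005],0],[[0,0,-0.02],0],[[0,0,-0.05],0],[[0,0,-0.09],0],[[0,0,-0.13],0],[[0,0,-0.17],0],[[0.03,0.05,-0.2],0],[[0.06,0.1,-0.2],0],[[0.06,0.1,-0.2],0]]'

```text
t: 34.0
tool_pos: [0.467, 0.373, 0.2973]
orientation: [-0.96, -2.991, -0.001]
force: [-0.4, -0.3, -0.0]
opening: 0.0603
```

```bash
python3 go.py .457 .253 .0976 54.2;  python3 - <<'E'
from h import *
im=eyes.read_camera("side")[:,:,::-1]
cv2.imwrite("pics/side23.png",im)
print(proj("side",[.4576,.2526,.006]))
E
```

```text
t 34.0 pos [0.467  0.373  0.2973] F [-0.42 -0.33 -0.03] op 0.0603 tilt 0.05 jaw 54.41 q [ 0.59  0.11  1.37  0.    1.66 -0.36]
shift mm [ -61.9 -103.5  199.6] steps 3.730786267054306
twist 0.21
[297.04412377 289.17746247]
```

View pics/side23.png

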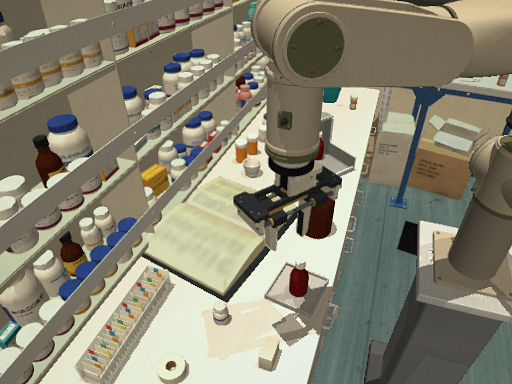

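The bottle stands upright in the tray at (299,282). I'll clear the arm for one last look at the rack and jug.

Call:
send_rows --motion '[[[0.04,-0.01,0],0],[[0.09,-0.025,0],0],[[0.14,-0.04,0],0],[[0.19,-0.052,0],0],[[0.22,-0.06,0],0],[[0.22,-0.06,0],0],[[0.22,-0.06,0],0]]'

```text
t: 34.92
tool_pos: [0.2549, 0.449, 0.2977]
orientation: [0.966, 2.988, 0.001]
force: [0.6, -0.6, -1.0]
opening: 0.0598
```

```bash
python3 go.py .457 .253 .0976;  python3 - <<'E'
from h import *
im=eyes.read_camera("side")[:,:,::-1]
cv2.imwrite("pics/side24.png",im)
E
```

```text
t 34.92 pos [0.2549 0.449  0.2977] F [ 0.61 -0.56 -0.95] op 0.0598 tilt 0.06 jaw 54.16 q [ 0.96 -0.12  1.59 -0.    1.66  0.01]
shift mm [-278.4  -40.7  200.2] steps 5.5255573196241885
```

View pics/side24.png

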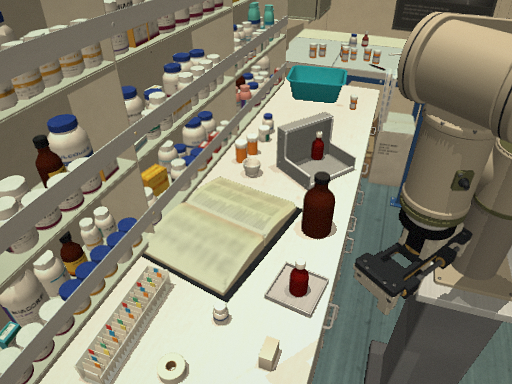

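The view is clear: the full bottle is upright in the tray (299,282), the empty one upright in the rack (318,147) and the jug on the counter (318,207). The mortar (252,168) and the white bottle (221,312) haven't moved.

```bash
python3 -c "
from plant import ticket
print(ticket.close_job())"
```

```text
the job is handed in; nothing more can be done
None
```

I moved the jug (about 0.68 kg) to the bare counter at about (0.46, 0.00) and stood the full bottle in the steel tray, then handed the job in at about 35 s of the 64 s.

- **Weighing:** I lifted each red bottle clear of the rack floor by its cap. The right one read about 0.8 N, so it is empty, and I set it back where it stood. The left one read about 2.5–3 N, so it is full.
- **Last checks:** the final side picture shows the full bottle upright near the tray centre, the empty one upright in the rack and the jug upright on the counter. The mortar and the small white bottle are at the same pixels as at the start. The gripper touches nothing.

These did not go to plan:

- **Top camera:** it gave only plain grey throughout, so every position comes from the side view alone. The corners used to find the rack disagreed by up to about 9 mm.
- **Jug cap:** my 5 mm side-view correction was wrong, so the first grasp on the cap was off and I redid it.
- **No gripper lean:** the moves have no way to tilt the tool. I took the bottles with the tool vertical, after touching the roof's front edge with a finger to find it (about 21 N and 7 N).
- **Full bottle:** the first grip held only the front of the cap, so I set the bottle down inside the rack and gripped it again centred.
- **First move:** I sent it in mm instead of m; it was cut to one harmless 62 mm step.

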